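# Dial open the locked sample drawer

## Task

Open the combination-locked sample drawer on the bench. Using the crank knob on its dial, turn right (clockwise seen from above) past 30 twice and stop on 30 the third time, turn left past 35 once and stop on 35 the second time, then turn right again, slowly past 20, until the dial has drawn the bolt back against its stop: feel for the stop, press up to it with about 5 N, and do not force it. Then let go of the dial and pull the drawer out at least 6 cm by its knob so that the dish inside can be reached, without disturbing the glassware standing round the safe.

Things in the scene. Friction and masses are not known exactly. Their poses are not given: they have to be found in the camera images.
- lockbox: small grey steel drawer safe, 180 x 190 x 92 mm (x, y, z), fixed to the bench; origin on the bench under the dial's axis, z up, -x towards the drawer front (front face at x = -85 mm), +y to the left when facing it. A combination lock lies inside under the top; its bolt blocks the drawer until it is drawn
- dial_centre (a point): point on the dial's vertical axis at the height of the dial's flat top (102 mm above the bench). Dial: black disc, 92 mm across, 8 mm thick, in a flat metal ring, with 40 white lines: 0 to 39 run clockwise round the dial, longer at every 5, longest at every 10; no digits
- dial (a joint): angle of the dial, rad, positive = turned left (counter-clockwise from above). Reading at the index = angle / 9 degrees, modulo 40: left turning raises it, right turning lowers it; angle 0 reads 0. Turns endlessly and stays where left; friction 1 to 2 N at the crank knob. A number counts when set within about 0.7 of a division; an overrun cannot be turned back, dial afresh
- dial_index (a point): fixed black index line on the ring round the dial, on the side of the drawer front (box -x), 51 mm from the axis
- spinner_grip (a point): crank knob of the dial: upright steel cylinder 15 mm in diameter, free to spin on its stud, standing 32 mm above the dial's flat top at 30 mm from the dial's axis, on the dial's 0 line (so at reading 0 it stands towards the index). This point lies on its axis, 22 mm above the dial's flat top. Pinch it and lead it round the circle; the fingers need not turn
- witness_pin (a point): steel pin, 5 mm in diameter, 3 mm proud of the top plate, in a slot left of the dial; it is part of the lock's bolt. Locked at y = +64 mm in the box frame (1 to 2 mm of play); it moves towards -y as the bolt is drawn. Dialed rightly, the lock takes hold as the dial passes 20 and draws the bolt; it stops somewhere 10 to 19 mm from locked, differently on each safe (dial at 17 to 13)
- bolt: the lock's brass bolt inside the box, drawn towards box -y with 1 to 3 N at the crank knob. At its stop it feels 1.25 times the crank knob's push along the circle: over 18 N on the stop (14 N at the crank knob) is forcing it. It frees the drawer after 9 mm and must be pressed home on the stop for a moment
- drawer (a joint): how far the drawer is pulled out, m, 0 = shut, 0.085 = end; opens towards box -x, needs about 3 N
- drawer_knob (a point): centre of the drawer's round steel knob: head 25 mm in diameter, 19 mm long along box x, its axis level and 44 mm above the bench, 28 mm in front of the drawer front; can be pinched from above across box y
- beaker: small glass beaker, 54 mm wide, 69 mm high, left of the safe; leave it alone
- dropper: dropper bottle, 37 mm across, 133 mm high, right of the safe; leave it alone
- petri: petri dish, 91 mm across, 15 mm high, right of the safe; leave it alone

How it is judged:
On the way:
1. the dial has drawn the bolt back firmly against its stop (pressed on it with over 2 N) (contact force between bolt and bolt_stop_c0 above 2 N and y of witness_pin in the frame of lockbox below 0.0555 m), for 0.1 s.
At the end, for the whole second after the job is handed in: the drawer stands open by at least 58 mm and at rest, with the bolt still drawn (its pin at least 8 mm back from locked) (value of joint drawer above 0.058 m and velocity of joint drawer below 0.01 m/s and y of witness_pin in the frame of lockbox below 0.056 m); the robot touches nothing.
It fails at once if the bolt is forced against its stop (over 18 N on it) (contact force between bolt and bolt_stop_c0 above 18 N).
It fails at once if the drawer is wrenched against the bolt (over 25 N) (contact force between bolt and drawer_c8 above 25 N).
It fails at once if the beaker, the dropper bottle or the petri dish is shifted by over 20 mm (distance of any of beaker, dropper, petri from where it was at the start of the episode above 0.02 m).
It also fails if it takes over 72 s, if anything falls off the work surface, if the arm or the gripper's body presses on something with over 40 N, if the wrist force passes 120 N, or if a joint passes its speed limit or range.

## Robot

A 6-joint arm with a two-finger parallel gripper is mounted at the origin on a cart in front of the work surface, level with it; the furniture and walls round the work are solid. World frame = base frame: x ahead of the robot, y to its left, z up, the work surface at z = 0. Lengths are in m, angles in rad, forces in N, time in s.
With the tool pointing down it reaches from about 0.375 to 0.825 m from the base axis. Payload 5.5 kg.
Tool frame: the origin (TCP) lies between the finger pads; the fingertips stand 8 mm ahead of it and the grasp point (between the pads) lies 11 mm behind it; z points along the fingers, y is the direction in which the jaws open and shut (so a half turn about z gives the same grasp; the last joint's range is limited). The gripper opens to 85 mm and grips with 20 to 120 N. Pads are 22 mm wide; open, the fingers measure 114 mm over their backs; the gripper's body (76 mm by 85 mm) begins 54 mm behind the grasp point. The pads swing forward as they close: fully open they stand 13 mm farther back than shut.
Start: joints at [-1.315, 0.314, -0.047, 1.21, 0, 1.571], TCP at [0.152, -0.58, 0.212] pointing down, gripper open.
Joint ranges: [-2.67, 2.67], [-0.69, 1.73], [-1.03, 1.25], [-2.08, 2.16], [-1.42, 1.45], [-3.14, 3.14]. Speed limits (rad/s): [2.39, 2.39, 3.01, 3.14, 3.14, 3.14].

## Interface

Orientations are given as a rotation vector (axis times angle).
In Python, from workcell import arm gives the robot as it stands.
- The arm moves only by the tool step_arm, never from a script. Its argument "series" is a list of rows, each an object of numbers: "rx", "ry", "rz": the turn, a rotation vector about the tool's x, y, z in units of 6 degrees (1.0 is 6 degrees); "dx", "dy", "dz": the shift along the tool's x, y, z in units of 25 mm (1.0 is 25 mm); "claw": the closure, from 0 (fully open) to 1 (shut). A call has 1 to 12 rows; each row is the pose to reach, as a shift and turn from the pose commanded when the call began, along the tool's axes at that moment; what a row does not reach only later rows make up. A row lasts 1/8 s, in which the tool goes at most 62.5 mm and 10.7 degrees, less where a joint would pass 70% of its speed; a pose out of reach is approached as far as the arm can. A call with a gripper value outside its range is refused whole. The fingers move at their own pace and stop on an object; "squeeze" is the grip in N (left out, the last holds). Time passes only in rows, so rows that repeat a pose let the fingers close. It gives the time, the measured TCP pose, the force and the opening at its end, in the units of the state.
- arm.get_state(): the state, without advancing time (a new reading comes with each control period).
- arm.capture(name): name is "scene" or "side" or "wrist"; returns the picture (420x560x3 uint8, red, green, blue); there is no depth.
- arm.camera_info(name): a dict with "fx", "fy", "cx", "cy" (pixels), "dist_coeffs" ([k1, k2, p1, p2, k3] as OpenCV has them; the pictures are not rectified), "T" (4x4, takes a point from camera to world coordinates). Camera axes: x right, y up, looking along -z (the intrinsics and any distortion apply to the point x, -y, -z); pixel columns grow to the right and rows downward; lengths in m; the calibration is good to about 2 mm. A picture is of the moment at which its call begins: read the wrist's pose just before it. camera_info takes no time and is no camera call; for the wrist camera it gives the pose at the moment of the call.
- arm.finish_job(): hands the job in, once; it reports no verdict.
The state is a dict: "time_s": time; "joints": joint angles; "joint_velocities": joint speeds; "joint_efforts": joint torques, N m; "tcp_pos": TCP position; "eef_rot": TCP orientation; "contact_force": force on the tool from outside, world axes, zero at the start; "wrist_torque": the same for the moment, N m; "gripper_width": opening from 0.0 (shut) to 1.0 (fully open).
Only numpy, scipy, OpenCV 4.12 (cv2) and the standard library are available. Lean on these libraries where they do the work, as an engineer would, in place of code of your own. Each camera call takes 0.05 s, during which the arm holds its last target. There are 200 camera calls.

## Working session

There is one attempt and no reset: what is moved stays moved. The work goes in short steps, Python scripts to look and compute and a tool call to move; the robot and the scene stay as the last step left them, time stands still between calls to the robot, and variables do not carry over. Pictures are saved under pics/ and viewed, about 8 in all and at most 12, crops included, and the job is handed in when it is done.

Besides the shell and the picture viewer there is one more tool, called after "Call:" in YAML: its name, and indented under it one key for each argument. step_arm: Moves the arm, as the interface text tells. Its arguments: {"type":"object","properties":{"series":{"type":"array","items":{"type":"object","properties":{"rx":{"type":"number"},"ry":{"type":"number"},"rz":{"type":"number"},"dx":{"type":"number"},"dy":{"type":"number"},"dz":{"type":"number"},"claw":{"type":"number"}}}},"squeeze":{"type":"number"}},"required":["series"]}

```bash
mkdir -p pics; python3 - <<'E'
from workcell import arm
import cv2,json
for n in("scene","side"):
    im=arm.capture(n); cv2.imwrite(f"pics/{n}0.png",im[:,:,::-1])
    i=arm.camera_info(n); print(n,{k:(v.tolist() if hasattr(v,'tolist') else v) for k,v in i.items()})
print(arm.get_state())
E
```

```text
scene {'fx': 537.689552734236, 'fy': 537.689552734236, 'cx': 285.30883109256536, 'cy': 207.3781002881415, 'dist_coeffs': [0.0726834977140528, 0.0, 0.0, 0.0, 0.0], 'T': [[-0.6980836677886786, 0.490492582438422, -0.5216284303405955, -0.09323772285277766], [-0.7160096684469685, -0.4750931731201317, 0.5114847324653072, 0.7022996299823909], [0.0030573611445468174, 0.730550137517975, 0.6828522161604951, 1.022069542327663], [0.0, 0.0, 0.0, 1.0]]}
side {'fx': 413.4976086846332, 'fy': 413.4976086846332, 'cx': 280.2212899009154, 'cy': 211.29710521474564, 'dist_coeffs': [-0.09032585004420064, 0.0, 0.0, 0.0, 0.0], 'T': [[0.9188164591126498, 0.2539230711310668, -0.3021578865610821, 0.31778737231788745], [-0.3943049193296443, 0.5569634796350846, -0.73096874963655, -0.6692437266347085], [-0.017318921910305256, 0.7907684593483392, 0.6118703282916396, 0.683617598716531], [0.0, 0.0, 0.0, 1.0]]}
{'time_s': 0.1, 'joints': array([-1.31499591e+00,  3.14159325e-01, -4.79559015e-02,  1.21017962e+00,
       -1.10858783e-05,  1.57079119e+00]), 'joint_velocities': array([ 0.0006931 , -0.00098107,  0.00462269, -0.00231815,  0.00065453,
        0.00044807]), 'joint_efforts': array([-1.19492368e-03, -5.40766382e+01,  3.40542197e+01,  1.11840625e-02,
       -4.68429255e-05, -4.95864938e-06]), 'tcp_pos': array([ 0.15167448, -0.57996649,  0.21092854]), 'eef_rot': array([-3.11445806e+00, -4.00534359e-01,  3.17356624e-04]), 'contact_force': array([ 0.93395864, -0.39970172, -0.89548235]), 'wrist_torque': array([-0.01750903, -0.02476692,  0.03844591]), 'gripper_width': 1.0028496091332706}
```

View pics/scene0.png

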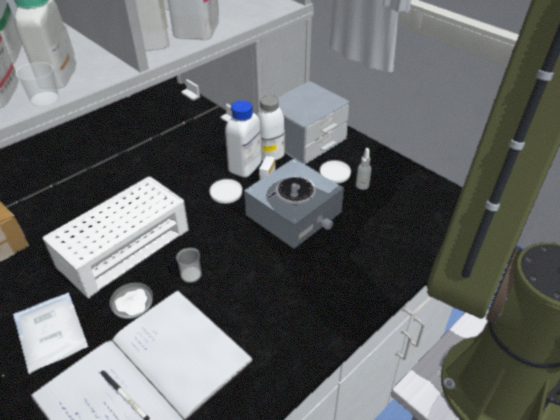

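View pics/side0.png

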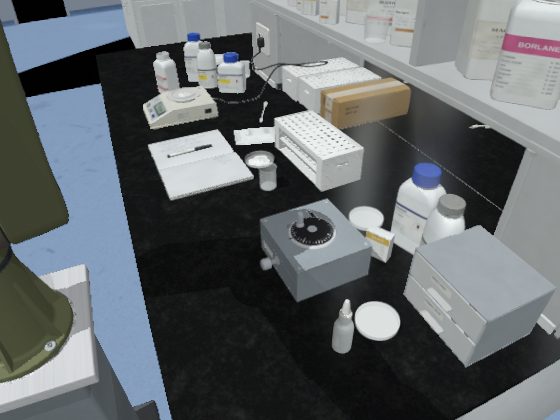

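The scene view shows the safe's dial at about (296,189) and its drawer knob at (326,224). In the side view they are at (312,229) and (266,264). I'll localise the safe roughly from these, then look with the wrist camera.

```bash
cat > h.py <<'E'
from workcell import arm
import cv2,numpy as np
from scipy.spatial.transform import Rotation as R
def ray(i,px):
    K=np.array([[i["fx"],0,i["cx"]],[0,i["fy"],i["cy"]],[0,0,1]]);T=np.array(i["T"])
    u=cv2.undistortPoints(np.array([[px]],float),K,np.array(i["dist_coeffs"]))[0,0]
    return T[:3,3],T[:3,:3]@np.array([u[0],-u[1],-1])
def onz(i,px,z):
    o,d=ray(i,px); return o+d*(z-o[2])/d[2]
def proj(i,P):
    K=np.array([[i["fx"],0,i["cx"]],[0,i["fy"],i["cy"]],[0,0,1]]);T=np.array(i["T"])
    p=(np.atleast_2d(P)-T[:3,3])@T[:3,:3]*[1,-1,-1]
    return cv2.projectPoints(p,np.zeros(3),np.zeros(3),K,np.array(i["dist_coeffs"]))[0][:,0]
def rel(target,Rt=None):
    "units for step_arm from measured pose to target TCP pos"
    s=arm.get_state();R0=R.from_rotvec(s["eef_rot"])
    return R0.inv().apply(np.array(target)-s["tcp_pos"])/0.025, None if Rt is None else np.degrees((R0.inv()*Rt).as_rotvec())/6
E
python3 - <<'E'
from h import *
for n,d,k in(("scene",(296,189),(326,224)),("side",(312,229),(266,264))):
    i=arm.camera_info(n);print(n,onz(i,d,.102),onz(i,k,.044))
s=arm.get_state();print(R.from_rotvec(s["eef_rot"]).as_matrix())
i=arm.camera_info("wrist");T=np.array(i["T"]);print(i["fx"],T)
R0=R.from_rotvec(s["eef_rot"]);print(R0.inv().apply(T[:3,3]-s["tcp_pos"]),(R0.inv().as_matrix()@T[:3,:3]).round(2))
E
```

```text
scene [ 0.64037482 -0.05571105  0.102     ] [ 0.53597917 -0.06186166  0.044     ]
side [ 0.64311354 -0.06092965  0.102     ] [ 0.53160827 -0.06444483  0.044     ]
[[ 9.67459781e-01  2.53024545e-01 -3.89881502e-04]
 [ 2.53024845e-01 -9.67458699e-01  1.44695875e-03]
 [-1.10781719e-05 -1.49852410e-03 -9.99998877e-01]]
366.2871770691244 [[ 0.253831    0.91322098  0.31874326  0.23346704]
 [-0.9672475   0.24014537  0.08223424 -0.55866758]
 [-0.00144669 -0.32917722  0.94426705  0.37240907]
 [ 0.          0.          0.          1.        ]]
[ 8.45183737e-02 -1.52271594e-04 -1.61481412e-01] [[ 0.    0.94  0.33]
 [ 1.   -0.   -0.  ]
 [-0.    0.33 -0.94]]
```

Call:
step_arm:
  series:
    - {"dx":3,"dy":-2.2,"dz":-2.4}
    - {"dx":7,"dy":-5.1,"dz":-2.4,"rz":0.5}
    - {"dx":11,"dy":-8,"dz":-2.4,"rz":1}
    - {"dx":15,"dy":-10.9,"dz":-2.4,"rz":1.5}
    - {"dx":19,"dy":-13.8,"dz":-2.4,"rz":2.1}
    - {"dx":21.8,"dy":-15.8,"dz":-2.4,"rz":2.1}
    - {"dx":21.8,"dy":-15.8,"dz":-2.4,"rz":2.1}
    - {"dx":21.8,"dy":-15.8,"dz":-2.4,"rz":2.1}
    - {"dx":21.8,"dy":-15.8,"dz":-2.4,"rz":2.1}
    - {"dx":21.8,"dy":-15.8,"dz":-2.4,"rz":2.1}
    - {"dx":21.8,"dy":-15.8,"dz":-2.4,"rz":2.1}
    - {"dx":21.8,"dy":-15.8,"dz":-2.4,"rz":2.1}

```text
invalid input at $.series[0]: expected keys rx, ry, rz, dx, dy, dz, claw
```

```bash
python3 - <<'E'
from h import *
s=arm.get_state();i=arm.camera_info("wrist")
im=arm.capture("wrist");cv2.imwrite("pics/w1.png",im[:,:,::-1])
s2=arm.get_state();print(s["tcp_pos"],s2["tcp_pos"],s["eef_rot"],s["joints"].round(2),s["time_s"])
np.save("Tw1.npy",np.array(i["T"]));print(i)
E
```

```text
[ 0.15167448 -0.57996649  0.21092854] [ 0.15166286 -0.58000077  0.21101188] [-3.11445806e+00 -4.00534359e-01  3.17356624e-04] [-1.31  0.31 -0.05  1.21 -0.    1.57] 0.1
{'fx': 366.2871770691244, 'fy': 366.2871770691244, 'cx': 279.66534130926004, 'cy': 208.04984918616597, 'dist_coeffs': array([-0.08035892,  0.        ,  0.        ,  0.        ,  0.        ]), 'T': array([[ 0.253831  ,  0.91322098,  0.31874326,  0.23346704],
       [-0.9672475 ,  0.24014537,  0.08223424, -0.55866758],
       [-0.00144669, -0.32917722,  0.94426705,  0.37240907],
       [ 0.        ,  0.        ,  0.        ,  1.        ]])}
```

View pics/w1.png

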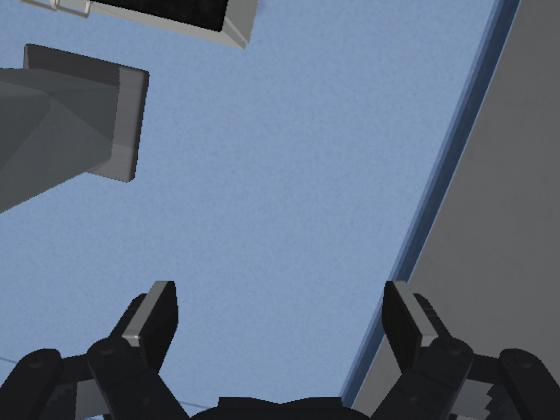

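The move was refused because every row needs all seven keys. This picture only shows the floor from the start pose, with the open fingers at about (155,320) and (405,320).

Call:
step_arm:
  series:
    - {"dx":3,"dy":-2.2,"dz":-2.4,"rx":0,"ry":0,"rz":0,"claw":0}
    - {"dx":7,"dy":-5.1,"dz":-2.4,"rx":0,"ry":0,"rz":0.5,"claw":0}
    - {"dx":11,"dy":-8,"dz":-2.4,"rx":0,"ry":0,"rz":1,"claw":0}
    - {"dx":15,"dy":-10.9,"dz":-2.4,"rx":0,"ry":0,"rz":1.5,"claw":0}
    - {"dx":19,"dy":-13.8,"dz":-2.4,"rx":0,"ry":0,"rz":2.1,"claw":0}
    - {"dx":21.8,"dy":-15.8,"dz":-2.4,"rx":0,"ry":0,"rz":2.1,"claw":0}
    - {"dx":21.8,"dy":-15.8,"dz":-2.4,"rx":0,"ry":0,"rz":2.1,"claw":0}
    - {"dx":21.8,"dy":-15.8,"dz":-2.4,"rx":0,"ry":0,"rz":2.1,"claw":0}
    - {"dx":21.8,"dy":-15.8,"dz":-2.4,"rx":0,"ry":0,"rz":2.1,"claw":0}
    - {"dx":21.8,"dy":-15.8,"dz":-2.4,"rx":0,"ry":0,"rz":2.1,"claw":0}
    - {"dx":21.8,"dy":-15.8,"dz":-2.4,"rx":0,"ry":0,"rz":2.1,"claw":0}
    - {"dx":21.8,"dy":-15.8,"dz":-2.4,"rx":0,"ry":0,"rz":2.1,"claw":0}

```text
time_s: 1.65
tcp_pos: [0.5809, -0.0571, 0.2707]
eef_rot: [-3.14, -0.065, 0.001]
contact_force: [-0.0, -0.9, -0.9]
gripper_width: 0.999
```

```bash
python3 - <<'E'
from h import *
s=arm.get_state();i=arm.camera_info("wrist")
im=arm.capture("wrist");cv2.imwrite("pics/w1.png",im[:,:,::-1]);np.save("w1.npy",i["T"])
print(proj(i,[.642,-.058,.102]),proj(i,[.532,-.063,.044]))
c=proj(i,[.642,-.058,.102])[0].astype(int);x,y=max(c[0]-120,0),max(c[1]-90,0);print(x,y)
cv2.imwrite("pics/w1c.png",cv2.resize(im[y:y+180,x:x+240,::-1],None,fx=3.3333,fy=3.3333,interpolation=2))
E
```

```text
[[283.69266714 109.35264317]] [[283.19746715 206.49246466]]
163 19
```

View pics/w1c.png

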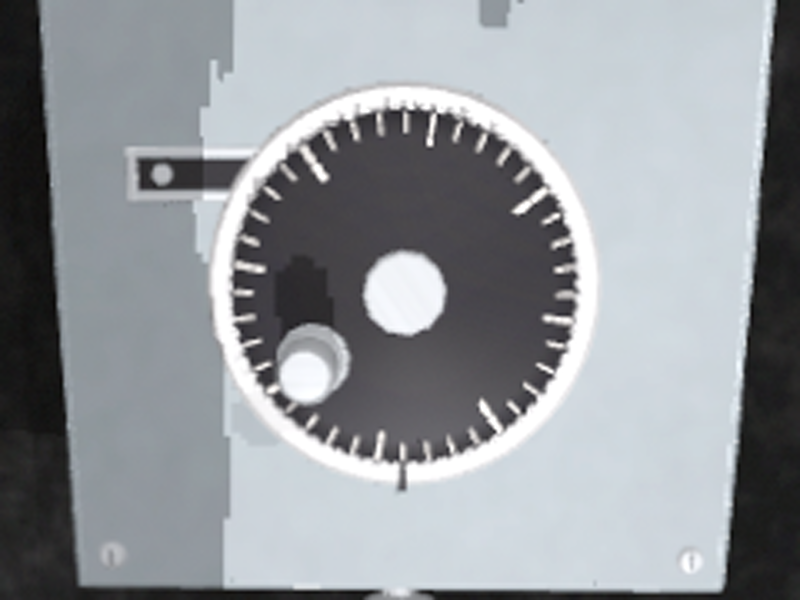

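The crop (scale 3.333, offset 163,19) shows the dial centred near (404,291). The crank knob's top is at (307,375), the index line at (402,475) and the witness pin at (162,174).

```bash
python3 - <<'E'
from h import *
from scipy.optimize import least_squares
i=arm.camera_info("wrist");i["T"]=np.load("w1.npy")
f=lambda p,z:onz(i,((p[0]+.5)/3.3333+163-.5,(p[1]+.5)/3.3333+19-.5),z)
pts=np.array([f(p,.102)[:2] for p in[(306,148),(548,192),(502,432),(234,268),(571,321),(379,457),(434,112),(272,390)]])
r=least_squares(lambda q:np.hypot(*(pts-q[:2]).T)-q[2],[.64,-.06,.04]);print("dial",r.x,r.fun.round(4))
c=r.x[:2]
print("hub",f((404,292),.102))
k=f((307,375),.134);ix=f((402,478),.098);pin=f((162,174),.095)
fl,fr=f((80,585),.092),f((722,592),.092)
print("knob",k,np.hypot(*(k[:2]-c)),"idx",ix,"pin",pin,fl,fr)
e=fl-fr;yaw=np.arctan2(-e[0],e[1]);print("yaw front",np.degrees(yaw),"yaw idx",np.degrees(np.arctan2(c[1]-ix[1],c[0]-ix[0])))
a=lambda p:np.degrees(np.arctan2(p[1]-c[1],p[0]-c[0]))
for y in (yaw,):
  print("reading",((a(k)-180-np.degrees(y))/9)%40)
print("ticks deg/9", [(round((a(q)-180-np.degrees(yaw))/9%40,2)) for q in pts])
pb=R.from_euler('z',-yaw).apply(np.append(pin[:2]-c,0));print("pin box",pb)
E
```

```text
dial [ 0.64466543 -0.05851645  0.04467368] [-0.0005 -0.0003  0.0007  0.0007 -0.0003 -0.0002  0.0005 -0.0006]
hub [ 0.64466193 -0.05801879  0.102     ]
knob [ 0.62615062 -0.03505023  0.134     ] 0.02989082701562757 idx [ 0.5940804  -0.05979839  0.098     ] pin [0.67207185 0.00660748 0.095     ] [0.55725999 0.03284819 0.092     ] [ 0.5630606  -0.15527711  0.092     ]
yaw front 1.7660837010168065 yaw idx 1.4516945287133205
reading 34.05636639736974
ticks deg/9 [np.float64(24.0), np.float64(13.94), np.float64(4.0), np.float64(29.19), np.float64(9.01), np.float64(39.04), np.float64(19.09), np.float64(34.02)]
pin box [0.02940046 0.06424835 0.        ]
```

```bash
python3 - <<'E'
from h import *
print(rel([.6262,-.0351,.116],R.from_euler('z',1.6,degrees=True)*R.from_euler('x',180,degrees=True)),arm.get_state()["contact_force"])
E
```

```text
(array([ 1.90949561, -0.87440452,  6.18857038]), array([-0.00021573,  0.01408693,  0.10785853])) [-0.2526426   0.27461067  0.14835244]
```

Call:
step_arm:
  series:
    - {"dx":1.91,"dy":-0.87,"dz":0,"rx":0,"ry":0,"rz":0.1,"claw":0.62}
    - {"dx":1.91,"dy":-0.87,"dz":1.5,"rx":0,"ry":0,"rz":0.1,"claw":0.62}
    - {"dx":1.91,"dy":-0.87,"dz":3,"rx":0,"ry":0,"rz":0.1,"claw":0.62}
    - {"dx":1.91,"dy":-0.87,"dz":4.2,"rx":0,"ry":0,"rz":0.1,"claw":0.62}
    - {"dx":1.91,"dy":-0.87,"dz":5.2,"rx":0,"ry":0,"rz":0.1,"claw":0.62}
    - {"dx":1.91,"dy":-0.87,"dz":5.8,"rx":0,"ry":0,"rz":0.1,"claw":0.62}
    - {"dx":1.91,"dy":-0.87,"dz":6.2,"rx":0,"ry":0,"rz":0.1,"claw":0.62}
    - {"dx":1.91,"dy":-0.87,"dz":6.2,"rx":0,"ry":0,"rz":0.1,"claw":0.62}
  squeeze: 25

```text
time_s: 2.7
tcp_pos: [0.6257, -0.0373, 0.1166]
eef_rot: [3.141, 0.039, -0.001]
contact_force: [-0.1, 0.2, 0.4]
gripper_width: 0.378
```

```bash
python3 - <<'E'
from h import *
s=arm.get_state();im=arm.capture("wrist");cv2.imwrite("pics/w2.png",im[:,:,::-1]);print(s["tcp_pos"],s["contact_force"],s["gripper_width"])
E
```

```text
[ 0.6257492  -0.03734698  0.1165662 ] [-0.13293091  0.24015615  0.35911463] 0.377558037856196
```

View pics/w2.png

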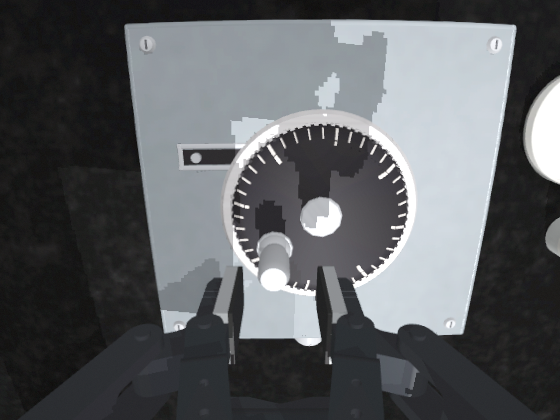

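The knob's top is at (273,281), between the pads but slightly left of their middle (about column 283).

```bash
python3 - <<'E'
from h import *
i=arm.camera_info("wrist");k=onz(i,(273,280),.134);print(k,onz(i,(321,217),.102),rel([k[0],k[1],.116])[0]);print(proj(i,[[.6257,-.0373,.1166],[.6257,-.0373,.134]]))
s=arm.get_state();print(s["tcp_pos"])
E
```

```text
[ 0.62591617 -0.03430119  0.134     ] [ 0.64484607 -0.05815069  0.102     ] [-0.01180899 -0.11811487  0.04902443]
[[279.63537209 262.53364423]
 [279.6400094  280.57118223]]
[ 0.62628479 -0.03724565  0.11722596]
```

Call:
step_arm:
  series:
    - {"dx":0,"dy":-0.1,"dz":0,"rx":0,"ry":0,"rz":0,"claw":0.7}
    - {"dx":0,"dy":-0.1,"dz":0,"rx":0,"ry":0,"rz":0,"claw":1}
    - {"dx":0,"dy":-0.1,"dz":0,"rx":0,"ry":0,"rz":0,"claw":1}
    - {"dx":0,"dy":-0.1,"dz":0,"rx":0,"ry":0,"rz":0,"claw":1}
    - {"dx":0,"dy":-0.1,"dz":0,"rx":0,"ry":0,"rz":0,"claw":1}
  squeeze: 30

```text
time_s: 3.38
tcp_pos: [0.626, -0.0345, 0.1167]
eef_rot: [-3.141, -0.04, -0.0]
contact_force: [-0.1, -0.5, 1.1]
gripper_width: -0.0
```

```bash
cat > circ.py <<'E'
from h import *
# tool-frame rows from dial reading sequence (unwrapped), relative to reading r0 at call start
def rows(r0,seq,yawbox=1.6):
    s=arm.get_state();R0=R.from_rotvec(s["eef_rot"])
    p=lambda r:0.030*np.array([np.cos(np.radians(180+yawbox+9*r)),np.sin(np.radians(180+yawbox+9*r)),0])
    for r in seq: print(r,(R0.inv().apply(p(r)-p(r0))/.025).round(2))
E
python3 - <<'E'
from circ import *
s=arm.get_state();print(s["tcp_pos"],s["contact_force"],s["gripper_width"],s["eef_rot"])
rows(34,[34+35*k/20 for k in range(1,21)])
E
```

```text
[ 0.62601446 -0.03445665  0.11672567] [-0.06701614 -0.48369982  1.11259748] -0.00028679960809170033 [-3.14132760e+00 -3.99693159e-02 -9.15207723e-06]
35.75 [-0.24  0.23 -0.  ]
37.5 [-0.4   0.51 -0.  ]
39.25 [-0.48  0.83 -0.  ]
41.0 [-0.48  1.16 -0.  ]
42.75 [-0.38  1.47 -0.  ]
44.5 [-0.2   1.75 -0.  ]
46.25 [ 0.04  1.97 -0.  ]
48.0 [ 0.34  2.11 -0.  ]
49.75 [ 0.66  2.17 -0.  ]
51.5 [ 0.99  2.14 -0.  ]
53.25 [ 1.3   2.01 -0.  ]
55.0 [ 1.56  1.82 -0.  ]
56.75 [ 1.76  1.55 -0.  ]
58.5 [ 1.88  1.25 -0.  ]
60.25 [1.91 0.92 0.  ]
62.0 [1.85 0.6  0.  ]
63.75 [1.7 0.3 0. ]
65.5 [1.48 0.05 0.  ]
67.25 [ 1.21 -0.12  0.  ]
69.0 [ 0.89 -0.22  0.  ]
```

The gripper shut fully (width 0), so the knob isn't between the pads. I'll look again.

```bash
python3 - <<'E'
from h import *
im=arm.capture("wrist");cv2.imwrite("pics/w3.png",im[:,:,::-1]);im=arm.capture("side");cv2.imwrite("pics/s3.png",im[:,:,::-1])
a=cv2.imread("pics/w3.png")[90:340,120:520];b=cv2.resize(cv2.imread("pics/s3.png")[150:290,230:400],None,fx=2,fy=2)
o=np.zeros((530,400,3),np.uint8);o[:250]=a;o[250:,:340]=b;cv2.imwrite("pics/c3.png",o)
E
```

```text
(no output)
```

View pics/c3.png

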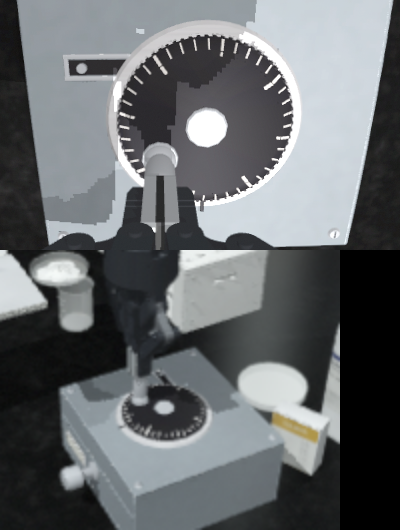

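```bash
python3 - <<'E'
from h import *
a=cv2.imread("pics/w3.png")[215:345,200:360]
b=cv2.imread("pics/s3.png")[165:245,275:345]
o=np.zeros((560,800,3),np.uint8);a=cv2.resize(a,None,fx=3,fy=3,interpolation=2);b=cv2.resize(b,None,fx=4.4,fy=4.4,interpolation=2);o[:a.shape[0],:480]=a;o[:b.shape[0],490:490+b.shape[1]]=b;cv2.imwrite("pics/c4.png",o)
E
```

```text
(no output)
```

View pics/c4.png

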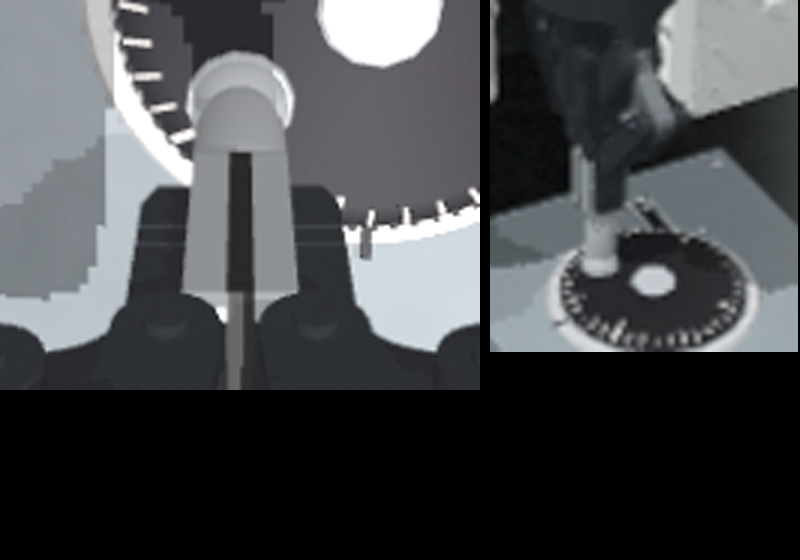

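```bash
python3 - <<'E'
from h import *
s=arm.get_state();t=s["tcp_pos"];print(s["time_s"],t)
w=arm.camera_info("wrist");d=arm.camera_info("side")
P={"tip":t-[0,0,.008],"tip+x":t+[.011,0,-.008],"tip-x":t+[-.011,0,-.008],"tip+x z.14":t+[.011,0,.023],"kbase":[t[0],t[1],.102],"ktop":[t[0],t[1],.134]}
for k,p in P.items():
    a=proj(w,p)[0];b=proj(d,p)[0];print(k,"w",a.round(),"crop",((a-[200,215])*3).round(),"side crop",((b-[275,165])*4.4+[490,0]).round())
b=onz(w,(280,248),.102);print("knob base from image",b)
E
```

```text
3.475 [ 0.62601913 -0.03449976  0.11665909]
tip w [280. 255.] crop [239. 119.] side crop [599. 249.]
tip+x w [280. 235.] crop [240.  60.] side crop [619. 244.]
tip-x w [279. 274.] crop [237. 176.] side crop [579. 255.]
tip+x z.14 w [280. 264.] crop [241. 148.] side crop [620. 195.]
kbase w [280. 249.] crop [239. 102.] side crop [599. 260.]
ktop w [280. 280.] crop [239. 195.] side crop [599. 209.]
knob base from image [ 0.62666602 -0.03472165  0.102     ]
```

The side and wrist views agree: the shut fingertips stand just above the knob's top, at z of about 0.137. That is higher than the stated tip offset implies, so I'll reopen and go lower in stages, watching the force.

Call:
step_arm:
  series:
    - {"dx":0,"dy":0,"dz":0,"rx":0,"ry":0,"rz":0,"claw":0.62}
    - {"dx":0,"dy":0,"dz":0,"rx":0,"ry":0,"rz":0,"claw":0.62}
    - {"dx":0,"dy":0,"dz":0,"rx":0,"ry":0,"rz":0,"claw":0.62}
    - {"dx":0,"dy":0,"dz":0.2,"rx":0,"ry":0,"rz":0,"claw":0.62}
    - {"dx":0,"dy":0,"dz":0.35,"rx":0,"ry":0,"rz":0,"claw":0.62}
    - {"dx":0,"dy":0,"dz":0.35,"rx":0,"ry":0,"rz":0,"claw":0.62}

```text
time_s: 4.22
tcp_pos: [0.6255, -0.0344, 0.1073]
eef_rot: [-3.141, -0.04, 0.002]
contact_force: [-0.9, -0.3, -0.5]
gripper_width: 0.386
```

Call:
step_arm:
  series:
    - {"dx":0,"dy":0,"dz":0.16,"rx":0,"ry":0,"rz":0,"claw":0.62}
    - {"dx":0,"dy":0,"dz":0.32,"rx":0,"ry":0,"rz":0,"claw":0.62}
    - {"dx":0,"dy":0,"dz":0.32,"rx":0,"ry":0,"rz":0,"claw":0.8}
    - {"dx":0,"dy":0,"dz":0.32,"rx":0,"ry":0,"rz":0,"claw":1}
    - {"dx":0,"dy":0,"dz":0.32,"rx":0,"ry":0,"rz":0,"claw":1}
    - {"dx":0,"dy":0,"dz":0.32,"rx":0,"ry":0,"rz":0,"claw":1}
  squeeze: 20

```text
time_s: 4.97
tcp_pos: [0.6257, -0.0344, 0.0997]
eef_rot: [-3.141, -0.04, 0.001]
contact_force: [-0.3, 0.8, -3.4]
gripper_width: 0.161
```

```bash
python3 - <<'E'
from h import *
s=arm.get_state();print({k:np.round(v,4) for k,v in s.items()})
cv2.imwrite("pics/w5.png",arm.capture("wrist")[:,:,::-1]);cv2.imwrite("pics/s5.png",arm.capture("side")[:,:,::-1])
a=cv2.imread("pics/w5.png")[130:345,170:400]
b=cv2.imread("pics/s5.png")[155:245,265:355]
o=np.zeros((560,800,3),np.uint8);a=cv2.resize(a,None,fx=2,fy=2,interpolation=2);b=cv2.resize(b,None,fx=3.6,fy=3.6,interpolation=2);o[:a.shape[0],:460]=a;o[:b.shape[0],470:470+b.shape[1]]=b;cv2.imwrite("pics/c5.png",o)
E
```

```text
{'time_s': np.float64(4.975), 'joints': array([-5.5000e-02,  4.2600e-01, -1.4730e-01,  9.9810e-01,  1.0000e-04,
        3.0611e+00]), 'joint_velocities': array([ 0.0021,  0.0015, -0.0006, -0.    , -0.0001, -0.0001]), 'joint_efforts': array([-1.90700e-01, -6.03223e+01,  3.31860e+01, -1.51500e-01,
       -1.03600e-01, -5.00000e-04]), 'tcp_pos': array([ 0.6257, -0.0344,  0.0997]), 'eef_rot': array([-3.1412e+00, -4.0000e-02,  9.0000e-04]), 'contact_force': array([-0.324 ,  0.7669, -3.4491]), 'wrist_torque': array([ 0.1043,  0.0609, -0.0344]), 'gripper_width': np.float64(0.1609)}
```

View pics/c5.png

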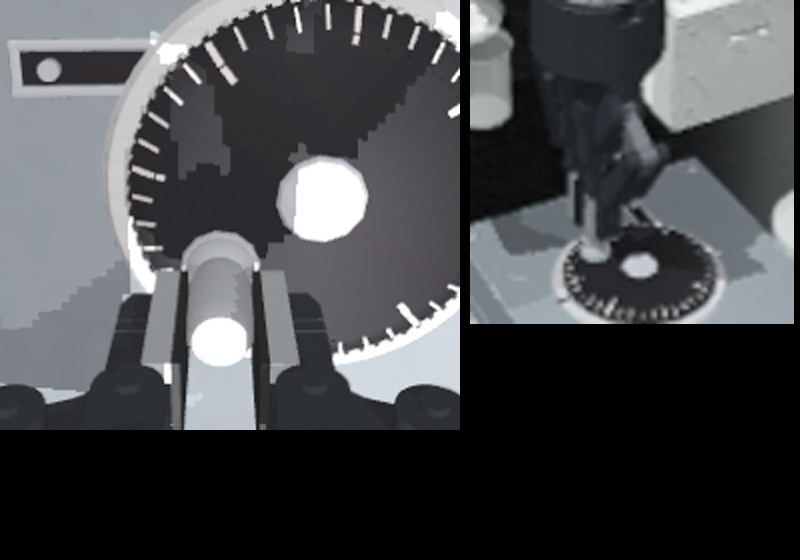

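The knob is now held between the pads with its top at crop (219,340), and the gripper width is 0.16. Hub is at crop (322,200), and the tick lines are visible, so I can check the reading.

```bash
python3 - <<'E'
from circ import *
i=arm.camera_info("wrist")
f=lambda p,z:onz(i,((p[0]+.5)/2+170-.5,(p[1]+.5)/2+130-.5),z)
k=f((219,340),.134);c=f((322,200),.102);print(k,c)
C=np.array([.6447,-.0583])
for n,q in(("knob",k),("l10",f((208,45),.102)),("l15",f((357,8),.102)),("l30",f((414,323),.102)),("l5",f((134,173),.102))):
    d=q[:2]-C;print(n,np.hypot(*d),(np.degrees(np.arctan2(d[1],d[0]))-181.6)/9%40)
rows(34,[34+35*k/20 for k in range(1,21)])
E
```

```text
[ 0.62656651 -0.03429493  0.134     ] [ 0.64455939 -0.05805319  0.102     ]
knob 0.030084327951434352 33.94083153759231
l10 0.04539182475076515 24.026850325976763
l15 0.045032073087318054 19.2320213444026
l30 0.041940663477351675 4.010177310606991
l5 0.04473495547726379 29.03893465963514
35.75 [-0.24  0.23  0.  ]
37.5 [-0.4   0.51  0.  ]
39.25 [-0.48  0.83  0.  ]
41.0 [-0.48  1.16  0.  ]
42.75 [-0.38  1.47 -0.  ]
44.5 [-0.2   1.75 -0.  ]
46.25 [ 0.04  1.97 -0.  ]
48.0 [ 0.34  2.11 -0.  ]
49.75 [ 0.66  2.17 -0.  ]
51.5 [ 0.99  2.14 -0.  ]
53.25 [ 1.3   2.01 -0.  ]
55.0 [ 1.56  1.82 -0.  ]
56.75 [ 1.76  1.55 -0.  ]
58.5 [ 1.88  1.25 -0.  ]
60.25 [ 1.91  0.92 -0.  ]
62.0 [ 1.85  0.6  -0.  ]
63.75 [ 1.7  0.3 -0. ]
65.5 [ 1.48  0.05 -0.  ]
67.25 [ 1.21 -0.12 -0.  ]
69.0 [ 0.89 -0.22 -0.  ]
```

Call:
step_arm:
  series:
    - {"dx":-0.24,"dy":0.23,"dz":0,"rx":0,"ry":0,"rz":0,"claw":1}
    - {"dx":-0.4,"dy":0.51,"dz":0,"rx":0,"ry":0,"rz":0,"claw":1}
    - {"dx":-0.48,"dy":0.83,"dz":0,"rx":0,"ry":0,"rz":0,"claw":1}
    - {"dx":-0.48,"dy":1.16,"dz":0,"rx":0,"ry":0,"rz":0,"claw":1}
    - {"dx":-0.38,"dy":1.47,"dz":0,"rx":0,"ry":0,"rz":0,"claw":1}
    - {"dx":-0.2,"dy":1.75,"dz":0,"rx":0,"ry":0,"rz":0,"claw":1}
  squeeze: 40

```text
time_s: 5.82
tcp_pos: [0.6221, -0.0786, 0.0999]
eef_rot: [-3.141, -0.04, 0.001]
contact_force: [1.5, 5.7, -5.5]
gripper_width: 0.152
```

```bash
python3 - <<'E'
from circ import *
s=arm.get_state();print(s["tcp_pos"],s["contact_force"],s["gripper_width"],s["joints"].round(3))
rows(44.5,[46.25,48,49.75,51.5,53.25,55,56.75,58.5,60.25,62,63.75,65.5])
E
```

```text
[ 0.62214204 -0.07862374  0.09987084] [ 1.4724851   5.68039181 -5.52911364] 0.15186494560446503 [-1.26e-01  4.27e-01 -1.46e-01  9.99e-01  1.00e-03  2.99e+00]
46.25 [ 0.25  0.22 -0.  ]
48 [ 0.54  0.36 -0.  ]
49.75 [ 0.87  0.42 -0.  ]
51.5 [ 1.19  0.38 -0.  ]
53.25 [ 1.5   0.26 -0.  ]
55 [ 1.76  0.06 -0.  ]
56.75 [ 1.96 -0.2  -0.  ]
58.5 [ 2.08 -0.5  -0.  ]
60.25 [ 2.11 -0.83 -0.  ]
62 [ 2.05 -1.16 -0.  ]
63.75 [ 1.91 -1.45  0.  ]
65.5 [ 1.69 -1.7   0.  ]
```

Call:
step_arm:
  series:
    - {"dx":0.25,"dy":0.22,"dz":0,"rx":0,"ry":0,"rz":0,"claw":1}
    - {"dx":0.54,"dy":0.36,"dz":0,"rx":0,"ry":0,"rz":0,"claw":1}
    - {"dx":0.87,"dy":0.42,"dz":0,"rx":0,"ry":0,"rz":0,"claw":1}
    - {"dx":1.19,"dy":0.38,"dz":0,"rx":0,"ry":0,"rz":0,"claw":1}
    - {"dx":1.5,"dy":0.26,"dz":0,"rx":0,"ry":0,"rz":0,"claw":1}
    - {"dx":1.76,"dy":0.06,"dz":0,"rx":0,"ry":0,"rz":0,"claw":1}
    - {"dx":1.96,"dy":-0.2,"dz":0,"rx":0,"ry":0,"rz":0,"claw":1}
    - {"dx":2.08,"dy":-0.5,"dz":0,"rx":0,"ry":0,"rz":0,"claw":1}
    - {"dx":2.11,"dy":-0.83,"dz":0,"rx":0,"ry":0,"rz":0,"claw":1}
    - {"dx":2.05,"dy":-1.16,"dz":0,"rx":0,"ry":0,"rz":0,"claw":1}
    - {"dx":1.91,"dy":-1.45,"dz":0,"rx":0,"ry":0,"rz":0,"claw":1}
    - {"dx":1.69,"dy":-1.7,"dz":0,"rx":0,"ry":0,"rz":0,"claw":1}

```text
time_s: 7.32
tcp_pos: [0.6635, -0.0349, 0.0999]
eef_rot: [3.14, 0.039, 0.002]
contact_force: [-0.5, -5.0, -6.5]
gripper_width: 0.155
```

```bash
python3 - <<'E'
from circ import *
s=arm.get_state();print(s["tcp_pos"],s["contact_force"],s["gripper_width"])
rows(65.5,[67.25,68.5,68.5])
print("right turn from 28.5 (=68.5), 2 per row");rows(68.5,[68.5-2*k for k in range(1,13)]);print();rows(44.5,[44.5-2*k for k in range(1,13)])
E
```

```text
[ 0.66351323 -0.03492148  0.09989128] [-0.54299337 -5.01987594 -6.53331576] 0.15500570670400896
67.25 [-0.28 -0.18 -0.  ]
68.5 [-0.5  -0.25 -0.  ]
68.5 [-0.5  -0.25 -0.  ]
right turn from 28.5 (=68.5), 2 per row
66.5 [0.35 0.14 0.  ]
64.5 [0.63 0.39 0.  ]
62.5 [0.83 0.71 0.  ]
60.5 [0.92 1.07 0.  ]
58.5 [0.89 1.44 0.  ]
56.5 [0.75 1.79 0.  ]
54.5 [0.5  2.08 0.  ]
52.5 [0.19 2.27 0.  ]
50.5 [-0.18  2.36  0.  ]
48.5 [-0.55  2.34  0.  ]
46.5 [-0.9   2.19  0.  ]
44.5 [-1.19  1.95  0.  ]

42.5 [-0.2  -0.32 -0.  ]
40.5 [-0.29 -0.68 -0.  ]
38.5 [-0.26 -1.06 -0.  ]
36.5 [-0.11 -1.41 -0.  ]
34.5 [ 0.13 -1.69 -0.  ]
32.5 [ 0.45 -1.89 -0.  ]
30.5 [ 0.81 -1.98 -0.  ]
28.5 [ 1.19 -1.95 -0.  ]
26.5 [ 1.53 -1.81 -0.  ]
24.5 [ 1.82 -1.56 -0.  ]
22.5 [ 2.02 -1.24  0.  ]
20.5 [ 2.11 -0.88  0.  ]
```

Call:
step_arm:
  series:
    - {"dx":-0.28,"dy":-0.18,"dz":0,"rx":0,"ry":0,"rz":0,"claw":1}
    - {"dx":-0.5,"dy":-0.25,"dz":0,"rx":0,"ry":0,"rz":0,"claw":1}
    - {"dx":-0.5,"dy":-0.25,"dz":0,"rx":0,"ry":0,"rz":0,"claw":1}

```text
time_s: 7.7
tcp_pos: [0.6497, -0.0285, 0.0999]
eef_rot: [-3.141, -0.04, 0.001]
contact_force: [-1.7, -3.2, -6.7]
gripper_width: 0.151
```

Call:
step_arm:
  series:
    - {"dx":0.35,"dy":0.14,"dz":0,"rx":0,"ry":0,"rz":0,"claw":1}
    - {"dx":0.63,"dy":0.39,"dz":0,"rx":0,"ry":0,"rz":0,"claw":1}
    - {"dx":0.83,"dy":0.71,"dz":0,"rx":0,"ry":0,"rz":0,"claw":1}
    - {"dx":0.92,"dy":1.07,"dz":0,"rx":0,"ry":0,"rz":0,"claw":1}
    - {"dx":0.89,"dy":1.44,"dz":0,"rx":0,"ry":0,"rz":0,"claw":1}
    - {"dx":0.75,"dy":1.79,"dz":0,"rx":0,"ry":0,"rz":0,"claw":1}
    - {"dx":0.5,"dy":2.08,"dz":0,"rx":0,"ry":0,"rz":0,"claw":1}
    - {"dx":0.19,"dy":2.27,"dz":0,"rx":0,"ry":0,"rz":0,"claw":1}
    - {"dx":-0.18,"dy":2.36,"dz":0,"rx":0,"ry":0,"rz":0,"claw":1}
    - {"dx":-0.55,"dy":2.34,"dz":0,"rx":0,"ry":0,"rz":0,"claw":1}
    - {"dx":-0.9,"dy":2.19,"dz":0,"rx":0,"ry":0,"rz":0,"claw":1}
    - {"dx":-1.19,"dy":1.95,"dz":0,"rx":0,"ry":0,"rz":0,"claw":1}

```text
time_s: 9.2
tcp_pos: [0.6222, -0.0786, 0.1]
eef_rot: [3.14, 0.039, 0.002]
contact_force: [4.6, 2.2, -11.5]
gripper_width: 0.152
```

Call:
step_arm:
  series:
    - {"dx":-0.2,"dy":-0.32,"dz":0,"rx":0,"ry":0,"rz":0,"claw":1}
    - {"dx":-0.29,"dy":-0.68,"dz":0,"rx":0,"ry":0,"rz":0,"claw":1}
    - {"dx":-0.26,"dy":-1.06,"dz":0,"rx":0,"ry":0,"rz":0,"claw":1}
    - {"dx":-0.11,"dy":-1.41,"dz":0,"rx":0,"ry":0,"rz":0,"claw":1}
    - {"dx":0.13,"dy":-1.69,"dz":0,"rx":0,"ry":0,"rz":0,"claw":1}
    - {"dx":0.45,"dy":-1.89,"dz":0,"rx":0,"ry":0,"rz":0,"claw":1}
    - {"dx":0.81,"dy":-1.98,"dz":0,"rx":0,"ry":0,"rz":0,"claw":1}
    - {"dx":1.19,"dy":-1.95,"dz":0,"rx":0,"ry":0,"rz":0,"claw":1}
    - {"dx":1.53,"dy":-1.81,"dz":0,"rx":0,"ry":0,"rz":0,"claw":1}
    - {"dx":1.82,"dy":-1.56,"dz":0,"rx":0,"ry":0,"rz":0,"claw":1}
    - {"dx":2.02,"dy":-1.24,"dz":0,"rx":0,"ry":0,"rz":0,"claw":1}
    - {"dx":2.11,"dy":-0.88,"dz":0,"rx":0,"ry":0,"rz":0,"claw":1}

```text
time_s: 10.7
tcp_pos: [0.6741, -0.0543, 0.0998]
eef_rot: [-3.139, -0.041, 0.002]
contact_force: [-5.9, 2.3, -2.7]
gripper_width: 0.152
```

```bash
python3 - <<'E'
from circ import *
s=arm.get_state();print(s["tcp_pos"],s["contact_force"],s["gripper_width"],s["time_s"])
for r0 in(20.5,-3.5): rows(r0,[r0-2*k for k in range(1,13)]);print()
rows(-27.5,[-29.5-2*k for k in range(0,10)]+[-49,-49.5,-50])
E
```

```text
[ 0.67411868 -0.05427047  0.09981213] [-5.87843189  2.31843673 -2.69979392] 0.1524244717769984 10.7
18.5 [-0.03  0.37 -0.  ]
16.5 [-0.17  0.72 -0.  ]
14.5 [-0.42  1.01 -0.  ]
12.5 [-0.73  1.2  -0.  ]
10.5 [-1.1   1.29 -0.  ]
8.5 [-1.47  1.26 -0.  ]
6.5 [-1.82  1.12 -0.  ]
4.5 [-2.11  0.88  0.  ]
2.5 [-2.3   0.56  0.  ]
0.5 [-2.39  0.19  0.  ]
-1.5 [-2.36 -0.18  0.  ]
-3.5 [-2.22 -0.53  0.  ]

-5.5 [ 0.24 -0.29  0.  ]
-7.5 [ 0.56 -0.48  0.  ]
-9.5 [ 0.93 -0.57  0.  ]
-11.5 [ 1.3  -0.54 -0.  ]
-13.5 [ 1.65 -0.4  -0.  ]
-15.5 [ 1.94 -0.16 -0.  ]
-17.5 [ 2.13  0.16 -0.  ]
-19.5 [ 2.22  0.53 -0.  ]
-21.5 [ 2.19  0.9  -0.  ]
-23.5 [ 2.05  1.25 -0.01]
-25.5 [ 1.81  1.54 -0.01]
-27.5 [ 1.49  1.73 -0.01]

-29.5 [-0.36  0.09  0.  ]
-31.5 [-0.74  0.06  0.  ]
-33.5 [-1.09 -0.08  0.  ]
-35.5 [-1.37 -0.33  0.  ]
-37.5 [-1.57 -0.65  0.  ]
-39.5 [-1.66 -1.01  0.  ]
-41.5 [-1.63 -1.39  0.  ]
-43.5 [-1.49 -1.73  0.01]
-45.5 [-1.24 -2.02  0.01]
-47.5 [-0.92 -2.22  0.01]
-49 [-0.65 -2.29  0.01]
-49.5 [-0.56 -2.3   0.01]
-50 [-0.46 -2.31  0.01]
```

Call:
step_arm:
  series:
    - {"dx":-0.03,"dy":0.37,"dz":0,"rx":0,"ry":0,"rz":0,"claw":1}
    - {"dx":-0.17,"dy":0.72,"dz":0,"rx":0,"ry":0,"rz":0,"claw":1}
    - {"dx":-0.42,"dy":1.01,"dz":0,"rx":0,"ry":0,"rz":0,"claw":1}
    - {"dx":-0.73,"dy":1.2,"dz":0,"rx":0,"ry":0,"rz":0,"claw":1}
    - {"dx":-1.1,"dy":1.29,"dz":0,"rx":0,"ry":0,"rz":0,"claw":1}
    - {"dx":-1.47,"dy":1.26,"dz":0,"rx":0,"ry":0,"rz":0,"claw":1}
    - {"dx":-1.82,"dy":1.12,"dz":0,"rx":0,"ry":0,"rz":0,"claw":1}
    - {"dx":-2.11,"dy":0.88,"dz":0,"rx":0,"ry":0,"rz":0,"claw":1}
    - {"dx":-2.3,"dy":0.56,"dz":0,"rx":0,"ry":0,"rz":0,"claw":1}
    - {"dx":-2.39,"dy":0.19,"dz":0,"rx":0,"ry":0,"rz":0,"claw":1}
    - {"dx":-2.36,"dy":-0.18,"dz":0,"rx":0,"ry":0,"rz":0,"claw":1}
    - {"dx":-2.22,"dy":-0.53,"dz":0,"rx":0,"ry":0,"rz":0,"claw":1}

```text
time_s: 12.2
tcp_pos: [0.6178, -0.0435, 0.1]
eef_rot: [3.139, 0.039, -0.002]
contact_force: [0.3, -6.3, -10.3]
gripper_width: 0.152
```

Call:
step_arm:
  series:
    - {"dx":0.24,"dy":-0.29,"dz":0,"rx":0,"ry":0,"rz":0,"claw":1}
    - {"dx":0.56,"dy":-0.48,"dz":0,"rx":0,"ry":0,"rz":0,"claw":1}
    - {"dx":0.93,"dy":-0.57,"dz":0,"rx":0,"ry":0,"rz":0,"claw":1}
    - {"dx":1.3,"dy":-0.54,"dz":0,"rx":0,"ry":0,"rz":0,"claw":1}
    - {"dx":1.65,"dy":-0.4,"dz":0,"rx":0,"ry":0,"rz":0,"claw":1}
    - {"dx":1.94,"dy":-0.16,"dz":0,"rx":0,"ry":0,"rz":0,"claw":1}
    - {"dx":2.13,"dy":0.16,"dz":0,"rx":0,"ry":0,"rz":0,"claw":1}
    - {"dx":2.22,"dy":0.53,"dz":0,"rx":0,"ry":0,"rz":0,"claw":1}
    - {"dx":2.19,"dy":0.9,"dz":0,"rx":0,"ry":0,"rz":0,"claw":1}
    - {"dx":2.05,"dy":1.25,"dz":0,"rx":0,"ry":0,"rz":0,"claw":1}
    - {"dx":1.81,"dy":1.54,"dz":0,"rx":0,"ry":0,"rz":0,"claw":1}
    - {"dx":1.49,"dy":1.73,"dz":0,"rx":0,"ry":0,"rz":0,"claw":1}

```text
time_s: 13.7
tcp_pos: [0.6576, -0.085, 0.0999]
eef_rot: [-3.14, -0.04, -0.003]
contact_force: [3.5, 7.5, -9.6]
gripper_width: 0.154
```

```bash
python3 - <<'E'
from circ import *
s=arm.get_state();print(s["tcp_pos"],s["contact_force"],s["gripper_width"],s["time_s"])
rows(-27.5,[-50])
E
```

```text
[ 0.65764637 -0.0849848   0.09994602] [ 3.45778689  7.50714852 -9.61041274] 0.15382705697129892 13.7
-50 [-0.46 -2.31  0.  ]
```

Now I'll finish on 30, easing up to it from 31 and then settling.

Call:
step_arm:
  series:
    - {"dx":-0.36,"dy":0.09,"dz":0,"rx":0,"ry":0,"rz":0,"claw":1}
    - {"dx":-0.74,"dy":0.06,"dz":0,"rx":0,"ry":0,"rz":0,"claw":1}
    - {"dx":-1.09,"dy":-0.08,"dz":0,"rx":0,"ry":0,"rz":0,"claw":1}
    - {"dx":-1.37,"dy":-0.33,"dz":0,"rx":0,"ry":0,"rz":0,"claw":1}
    - {"dx":-1.57,"dy":-0.65,"dz":0,"rx":0,"ry":0,"rz":0,"claw":1}
    - {"dx":-1.66,"dy":-1.01,"dz":0,"rx":0,"ry":0,"rz":0,"claw":1}
    - {"dx":-1.63,"dy":-1.39,"dz":0,"rx":0,"ry":0,"rz":0,"claw":1}
    - {"dx":-1.49,"dy":-1.73,"dz":0,"rx":0,"ry":0,"rz":0,"claw":1}
    - {"dx":-1.24,"dy":-2.02,"dz":0,"rx":0,"ry":0,"rz":0,"claw":1}
    - {"dx":-0.92,"dy":-2.22,"dz":0,"rx":0,"ry":0,"rz":0,"claw":1}
    - {"dx":-0.65,"dy":-2.29,"dz":0,"rx":0,"ry":0,"rz":0,"claw":1}
    - {"dx":-0.65,"dy":-2.29,"dz":0,"rx":0,"ry":0,"rz":0,"claw":1}

```text
time_s: 15.2
tcp_pos: [0.6398, -0.0283, 0.0999]
eef_rot: [-3.141, -0.04, -0.001]
contact_force: [0.4, -3.0, -9.2]
gripper_width: 0.154
```

```bash
python3 - <<'E'
from circ import *
s=arm.get_state();i=arm.camera_info("wrist")
cv2.imwrite("pics/w6.png",arm.capture("wrist")[:,:,::-1]);np.save("w6.npy",i["T"])
print(s["tcp_pos"],s["contact_force"],s["gripper_width"],s["time_s"])
d=s["tcp_pos"][:2]-[.6447,-.0583];print(np.hypot(*d),(np.degrees(np.arctan2(d[1],d[0]))-181.6)/9%40)
a=cv2.imread("pics/w6.png")[110:340,150:410];cv2.imwrite("pics/c6.png",cv2.resize(a,None,fx=3,fy=3,interpolation=2)[:600])
E
```

```text
[ 0.6398435  -0.02830594  0.09989467] [ 0.36995556 -2.97765355 -9.17585552] 0.15442324523676731 15.2
0.03038468303297738 30.844138631543778
```

View pics/c6.png

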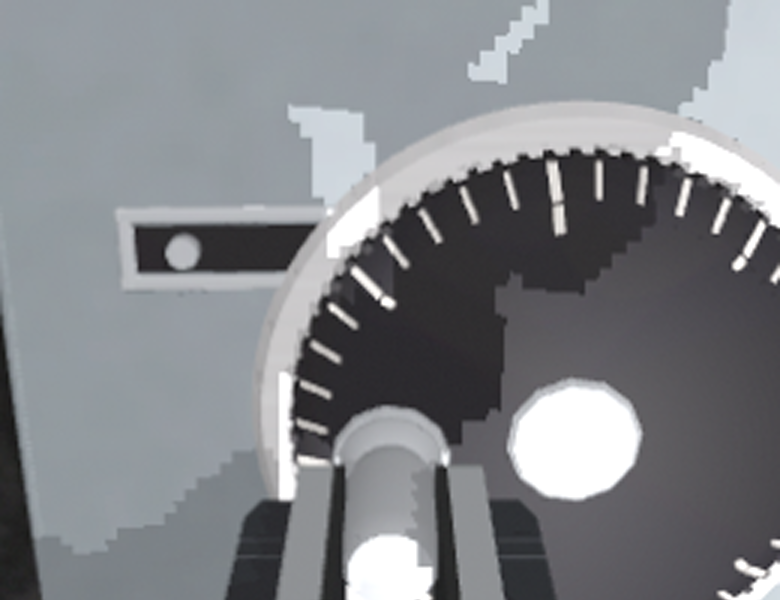

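The long "10" line runs from (553,160) to (562,232), the "5" line starts at (353,268) and the "15" line at (762,225). I'll use these for the reading.

```bash
python3 - <<'E'
from circ import *
i=arm.camera_info("wrist");i["T"]=np.load("w6.npy")
f=lambda p,z:onz(i,((p[0]+.5)/3+150-.5,(p[1]+.5)/3+110-.5),z)
C=f((575,439),.102)[:2];print(C)
for C in(C,np.array([.6447,-.0583])):
  for n,q in((10,f((553,160),.102)),(5,f((353,268),.102)),(15,f((762,225),.102)),(0,f((389,565),.134))):
    d=q[:2]-C;print(n,np.hypot(*d).round(4),((np.degrees(np.arctan2(d[1],d[0]))-181.6)/9+n)%40)
rows(-49,[-49.3,-49.6,-50])
rows(-50,[-50+1.875*k for k in range(1,25)])
rows(-50+22.5,[-27.5+1.875*k for k in range(1,13)])
E
```

```text
[ 0.64497262 -0.05814307]
10 0.0461 30.79540602688754
5 0.0459 30.634592766641525
15 0.0446 30.935996440140695
0 0.0302 30.58948912631326
10 0.0464 30.810984275817518
5 0.0462 30.61806878045497
15 0.0448 30.97649766181609
0 0.0303 30.528626329712022
-49.3 [ 0.06 -0.01  0.  ]
-49.6 [ 0.11 -0.01  0.  ]
-50 [ 0.19 -0.02  0.  ]
-48.125 [-0.35  0.05 -0.  ]
-46.25 [-0.67  0.2  -0.  ]
-44.375 [-0.93  0.44 -0.  ]
-42.5 [-1.11  0.74 -0.  ]
-40.625 [-1.19  1.09 -0.  ]
-38.75 [-1.17  1.44 -0.  ]
-36.875 [-1.05  1.77 -0.  ]
-35.0 [-0.84  2.05 -0.  ]
-33.125 [-0.56  2.26 -0.  ]
-31.25 [-0.23  2.38 -0.  ]
-29.375 [ 0.12  2.39 -0.  ]
-27.5 [ 0.46  2.31 -0.  ]
-25.625 [ 0.77  2.13 -0.  ]
-23.75 [ 1.    1.86 -0.  ]
-21.875 [1.15 1.55 0.  ]
-20.0 [1.2 1.2 0. ]
-18.125 [1.15 0.85 0.  ]
-16.25 [1.   0.53 0.  ]
-14.375 [0.76 0.27 0.  ]
-12.5 [0.46 0.09 0.  ]
-10.625 [0.12 0.01 0.  ]
-8.75 [-0.23  0.02 -0.  ]
-6.875 [-0.57  0.14 -0.  ]
-5.0 [-0.85  0.35 -0.  ]
-25.625 [ 0.3  -0.18  0.  ]
-23.75 [ 0.54 -0.44  0.  ]
-21.875 [ 0.69 -0.76  0.  ]
-20.0 [ 0.74 -1.11  0.  ]
-18.125 [ 0.69 -1.46  0.  ]
-16.25 [ 0.53 -1.78  0.  ]
-14.375 [ 0.3  -2.04  0.  ]
-12.5 [-0.01 -2.22  0.  ]
-10.625 [-0.35 -2.3   0.  ]
-8.75 [-0.7  -2.28  0.  ]
-6.875 [-1.03 -2.16  0.  ]
-5.0 [-1.31 -1.95 -0.  ]
```

Call:
step_arm:
  series:
    - {"dx":0.08,"dy":-0.01,"dz":0,"rx":0,"ry":0,"rz":0,"claw":1}
    - {"dx":0.16,"dy":-0.02,"dz":0,"rx":0,"ry":0,"rz":0,"claw":1}
    - {"dx":0.16,"dy":-0.02,"dz":0,"rx":0,"ry":0,"rz":0,"claw":1}
    - {"dx":0.16,"dy":-0.02,"dz":0,"rx":0,"ry":0,"rz":0,"claw":1}

```text
time_s: 15.75
tcp_pos: [0.6431, -0.028, 0.0999]
eef_rot: [-3.141, -0.04, -0.0]
contact_force: [-0.7, -1.8, -7.6]
gripper_width: 0.153
```

```bash
cat >> circ.py <<'E'
def rd():
    s=arm.get_state();d=s["tcp_pos"][:2]-[.6447,-.0583];a=np.arctan2(d[1],d[0]);F=s["contact_force"]
    t=np.array([-np.sin(a),np.cos(a)])
    print("t",s["time_s"],"r",np.hypot(*d).round(4),"reading",((np.degrees(a)-181.6)/9%40).round(2),"F",F.round(1),"tangential(left+)",(F[:2]@t).round(1),"rad",(F[0]*np.cos(a)+F[1]*np.sin(a)).round(1),"w",s["gripper_width"].round(3),"rotdeg",s["eef_rot"])
E
python3 -c "
from circ import *
rd()"
```

```text
Traceback (most recent call last):
  File "circ.py", line 10, in rd
    print("t",s["time_s"],"r",np.hypot(*d).round(4),"reading",((np.degrees(a)-181.6)/9%40).round(2),"F",F.round(1),"tangential(left+)",(F[:2]@t).round(1),"rad",(F[0]*np.cos(a)+F[1]*np.sin(a)).round(1),"w",s["gripper_width"].round(3),"rotdeg",s["eef_rot"])
                                                                                                                                                                                                             ^^^^^^^^^^^^^^^^^^^^^^^^
AttributeError: 'float' object has no attribute 'round'
```

Call:
step_arm:
  series:
    - {"dx":-0.35,"dy":0.05,"dz":0,"rx":0,"ry":0,"rz":0,"claw":1}
    - {"dx":-0.67,"dy":0.2,"dz":0,"rx":0,"ry":0,"rz":0,"claw":1}
    - {"dx":-0.93,"dy":0.44,"dz":0,"rx":0,"ry":0,"rz":0,"claw":1}
    - {"dx":-1.11,"dy":0.74,"dz":0,"rx":0,"ry":0,"rz":0,"claw":1}
    - {"dx":-1.19,"dy":1.09,"dz":0,"rx":0,"ry":0,"rz":0,"claw":1}
    - {"dx":-1.17,"dy":1.44,"dz":0,"rx":0,"ry":0,"rz":0,"claw":1}
    - {"dx":-1.05,"dy":1.77,"dz":0,"rx":0,"ry":0,"rz":0,"claw":1}
    - {"dx":-0.84,"dy":2.05,"dz":0,"rx":0,"ry":0,"rz":0,"claw":1}
    - {"dx":-0.56,"dy":2.26,"dz":0,"rx":0,"ry":0,"rz":0,"claw":1}
    - {"dx":-0.23,"dy":2.38,"dz":0,"rx":0,"ry":0,"rz":0,"claw":1}
    - {"dx":0.12,"dy":2.39,"dz":0,"rx":0,"ry":0,"rz":0,"claw":1}
    - {"dx":0.46,"dy":2.31,"dz":0,"rx":0,"ry":0,"rz":0,"claw":1}

```text
time_s: 17.25
tcp_pos: [0.6561, -0.0858, 0.0998]
eef_rot: [3.141, 0.039, -0.002]
contact_force: [-3.2, 3.1, -5.2]
gripper_width: 0.151
```

Call:
step_arm:
  series:
    - {"dx":0.3,"dy":-0.18,"dz":0,"rx":0,"ry":0,"rz":0,"claw":1}
    - {"dx":0.54,"dy":-0.44,"dz":0,"rx":0,"ry":0,"rz":0,"claw":1}
    - {"dx":0.69,"dy":-0.76,"dz":0,"rx":0,"ry":0,"rz":0,"claw":1}
    - {"dx":0.74,"dy":-1.11,"dz":0,"rx":0,"ry":0,"rz":0,"claw":1}
    - {"dx":0.69,"dy":-1.46,"dz":0,"rx":0,"ry":0,"rz":0,"claw":1}
    - {"dx":0.53,"dy":-1.78,"dz":0,"rx":0,"ry":0,"rz":0,"claw":1}
    - {"dx":0.3,"dy":-2.04,"dz":0,"rx":0,"ry":0,"rz":0,"claw":1}
    - {"dx":-0.01,"dy":-2.22,"dz":0,"rx":0,"ry":0,"rz":0,"claw":1}
    - {"dx":-0.35,"dy":-2.3,"dz":0,"rx":0,"ry":0,"rz":0,"claw":1}
    - {"dx":-0.7,"dy":-2.28,"dz":0,"rx":0,"ry":0,"rz":0,"claw":1}
    - {"dx":-1.03,"dy":-2.16,"dz":0,"rx":0,"ry":0,"rz":0,"claw":1}
    - {"dx":-1.03,"dy":-2.16,"dz":0,"rx":0,"ry":0,"rz":0,"claw":1}

```text
time_s: 18.75
tcp_pos: [0.6277, -0.0329, 0.1]
eef_rot: [3.141, 0.039, -0.002]
contact_force: [-0.2, -2.4, -10.3]
gripper_width: 0.152
```

```bash
sed -i 's/s\["gripper_width"\].round(3)/round(s["gripper_width"],3)/' circ.py; python3 -c "
from circ import *
rd();rows(-6.9,[-6.4,-5.9,-5.4,-5,-4.8])"
```

```text
t 18.75 r 0.0306 reading 33.57 F [ -0.2  -2.4 -10.3] tangential(left+) 1.5 rad -1.9 w 0.152 rotdeg [ 3.14072440e+00  3.87766253e-02 -1.80116194e-03]
-6.4 [-0.08  0.05  0.  ]
-5.9 [-0.16  0.1   0.  ]
-5.4 [-0.23  0.16  0.  ]
-5 [-0.29  0.21  0.  ]
-4.8 [-0.31  0.24  0.  ]
```

Call:
step_arm:
  series:
    - {"dx":-0.09,"dy":0.06,"dz":0,"rx":0,"ry":0,"rz":0,"claw":1}
    - {"dx":-0.16,"dy":0.12,"dz":0,"rx":0,"ry":0,"rz":0,"claw":1}
    - {"dx":-0.22,"dy":0.17,"dz":0,"rx":0,"ry":0,"rz":0,"claw":1}
    - {"dx":-0.22,"dy":0.17,"dz":0,"rx":0,"ry":0,"rz":0,"claw":1}
    - {"dx":-0.22,"dy":0.17,"dz":0,"rx":0,"ry":0,"rz":0,"claw":1}

```text
time_s: 19.38
tcp_pos: [0.6234, -0.0365, 0.1]
eef_rot: [-3.141, -0.04, 0.001]
contact_force: [2.2, -0.4, -9.9]
gripper_width: 0.149
```

```bash
python3 -c "
from circ import *
i=arm.camera_info('wrist')
rd();cv2.imwrite('pics/w7.png',arm.capture('wrist')[:,:,::-1]);np.save('w7.npy',i['T'])
a=cv2.imread('pics/w7.png')[100:300,200:450];cv2.imwrite('pics/c7.png',cv2.resize(a,None,fx=3,fy=3,interpolation=2))"
```

```text
t 19.375 r 0.0305 reading 34.75 F [ 2.2 -0.4 -9.9] tangential(left+) -1.3 rad -1.9 w 0.149 rotdeg [-3.14125623e+00 -3.99114773e-02  6.09829438e-04]
```

View pics/c7.png

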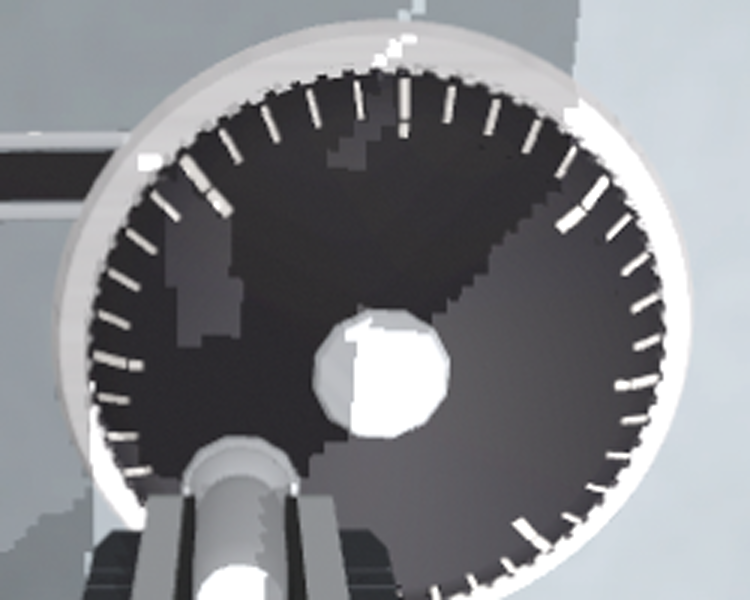

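Lines: "10" at (183,158)–(229,214), "15" at (405,80), "20" at (605,180)–(562,228), "5" at (97,357), "25" at (655,383).

```bash
python3 - <<'E'
from circ import *
i=arm.camera_info("wrist");i["T"]=np.load("w7.npy")
f=lambda p:onz(i,((p[0]+.5)/3+200-.5,(p[1]+.5)/3+100-.5),.102)[:2]
C=f((381,373));print(C)
for C in(C,np.array([.6447,-.0583])):
  o=[]
  for n,p in((10,(183,158)),(10,(229,214)),(15,(405,80)),(20,(605,180)),(20,(562,228)),(5,(97,357)),(25,(655,383)),(30,(546,549))):
    d=f(p)-C;o.append(((np.degrees(np.arctan2(d[1],d[0]))-181.6)/9+n)%40)
  print(np.round(o,2),np.mean(o))
rows(34.8,[35,35.2])
r0=35;rows(r0,[35-1.5*k for k in range(1,9)]+[22.2,21.4,20.6,20]);print();rows(20,[19.5,19,18.5,18,17.5,17,16.5,16,15.5,15,14.5,14,13.5,13])
E
```

```text
[ 0.64493407 -0.05800292]
[34.65 34.76 34.76 34.85 34.61 34.61 34.73 34.72] 34.71114435135814
[34.66 34.77 34.8  34.9  34.68 34.57 34.76 34.71] 34.73289994906582
35 [-0.03  0.03  0.  ]
35.2 [-0.05  0.05  0.  ]
33.5 [ 0.22 -0.18 -0.  ]
32.0 [ 0.48 -0.29 -0.  ]
30.5 [ 0.75 -0.35 -0.  ]
29.0 [ 1.04 -0.34 -0.  ]
27.5 [ 1.31 -0.26 -0.  ]
26.0 [ 1.55 -0.13 -0.  ]
24.5 [ 1.76  0.06 -0.  ]
23.0 [ 1.92  0.3  -0.  ]
22.2 [ 1.98  0.44 -0.  ]
21.4 [ 2.02  0.58 -0.  ]
20.6 [ 2.05  0.73 -0.  ]
20 [ 2.05  0.84 -0.  ]

19.5 [-0.    0.09 -0.  ]
19 [-0.01  0.19 -0.  ]
18.5 [-0.03  0.28 -0.  ]
18 [-0.06  0.37 -0.  ]
17.5 [-0.09  0.46 -0.  ]
17 [-0.13  0.55 -0.  ]
16.5 [-0.18  0.63  0.  ]
16 [-0.23  0.71  0.  ]
15.5 [-0.29  0.78  0.  ]
15 [-0.35  0.85  0.  ]
14.5 [-0.42  0.91  0.  ]
14 [-0.49  0.97  0.  ]
13.5 [-0.57  1.02  0.  ]
13 [-0.65  1.07  0.  ]
```

Call:
step_arm:
  series:
    - {"dx":-0.05,"dy":0.04,"dz":0,"rx":0,"ry":0,"rz":0,"claw":1}
    - {"dx":-0.05,"dy":0.04,"dz":0,"rx":0,"ry":0,"rz":0,"claw":1}
    - {"dx":-0.05,"dy":0.04,"dz":0,"rx":0,"ry":0,"rz":0,"claw":1}

```text
time_s: 19.8
tcp_pos: [0.6223, -0.0376, 0.1]
eef_rot: [3.141, 0.04, -0.0]
contact_force: [0.8, -0.1, -10.8]
gripper_width: 0.152
```

Call:
step_arm:
  series:
    - {"dx":0.22,"dy":-0.18,"dz":0,"rx":0,"ry":0,"rz":0,"claw":1}
    - {"dx":0.48,"dy":-0.29,"dz":0,"rx":0,"ry":0,"rz":0,"claw":1}
    - {"dx":0.75,"dy":-0.35,"dz":0,"rx":0,"ry":0,"rz":0,"claw":1}
    - {"dx":1.04,"dy":-0.34,"dz":0,"rx":0,"ry":0,"rz":0,"claw":1}
    - {"dx":1.31,"dy":-0.26,"dz":0,"rx":0,"ry":0,"rz":0,"claw":1}
    - {"dx":1.55,"dy":-0.13,"dz":0,"rx":0,"ry":0,"rz":0,"claw":1}
    - {"dx":1.76,"dy":0.06,"dz":0,"rx":0,"ry":0,"rz":0,"claw":1}
    - {"dx":1.92,"dy":0.3,"dz":0,"rx":0,"ry":0,"rz":0,"claw":1}
    - {"dx":1.98,"dy":0.44,"dz":0,"rx":0,"ry":0,"rz":0,"claw":1}
    - {"dx":1.98,"dy":0.44,"dz":0,"rx":0,"ry":0,"rz":0,"claw":1}

```text
time_s: 21.05
tcp_pos: [0.6725, -0.0479, 0.0999]
eef_rot: [3.141, 0.039, 0.0]
contact_force: [-2.9, -1.6, -5.8]
gripper_width: 0.15
```

```bash
python3 -c "
from circ import *
rd();rows(22.2,[21.7,21.2,20.7,20.2,19.7,19.2,18.7,18.2])"
```

```text
t 21.05 r 0.0297 reading 22.11 F [-2.9 -1.6 -5.8] tangential(left+) -0.5 rad -3.2 w 0.15 rotdeg [3.14090488e+00 3.91879812e-02 2.82792769e-04]
21.7 [0.03 0.09 0.  ]
21.2 [0.05 0.18 0.  ]
20.7 [0.06 0.27 0.  ]
20.2 [0.07 0.37 0.  ]
19.7 [0.07 0.46 0.  ]
19.2 [0.06 0.56 0.  ]
18.7 [0.05 0.65 0.  ]
18.2 [0.03 0.74 0.  ]
```

Call:
step_arm:
  series:
    - {"dx":0.03,"dy":0.09,"dz":0,"rx":0,"ry":0,"rz":0,"claw":1}
    - {"dx":0.05,"dy":0.18,"dz":0,"rx":0,"ry":0,"rz":0,"claw":1}
    - {"dx":0.06,"dy":0.27,"dz":0,"rx":0,"ry":0,"rz":0,"claw":1}
    - {"dx":0.07,"dy":0.37,"dz":0,"rx":0,"ry":0,"rz":0,"claw":1}
    - {"dx":0.07,"dy":0.46,"dz":0,"rx":0,"ry":0,"rz":0,"claw":1}
    - {"dx":0.06,"dy":0.56,"dz":0,"rx":0,"ry":0,"rz":0,"claw":1}
    - {"dx":0.05,"dy":0.65,"dz":0,"rx":0,"ry":0,"rz":0,"claw":1}
    - {"dx":0.03,"dy":0.74,"dz":0,"rx":0,"ry":0,"rz":0,"claw":1}

```text
time_s: 22.05
tcp_pos: [0.6732, -0.066, 0.0999]
eef_rot: [3.141, 0.04, -0.0]
contact_force: [-3.1, 2.4, -6.3]
gripper_width: 0.153
```

```bash
python3 -c "
from circ import *
rd();rows(18.2,[17.9,17.6,17.3,17.0,16.7,16.4,16.1]);im=arm.capture('wrist');cv2.imwrite('pics/w8.png',im[:,:,::-1])
i=arm.camera_info('wrist')
for y in (.064,.058,.052,.046):
  p=R.from_euler('z',1.6,degrees=True).apply([.0294,y,0])+[.6447,-.0583,.095];print(y,proj(i,p))"
```

```text
t 22.05 r 0.0295 reading 18.14 F [-3.1  2.4 -6.3] tangential(left+) 1.5 rad -3.7 w 0.153 rotdeg [ 3.14126227e+00  3.97294926e-02 -2.23535605e-04]
17.9 [-0.02  0.05  0.  ]
17.6 [-0.04  0.11  0.  ]
17.3 [-0.06  0.16  0.  ]
17.0 [-0.08  0.21  0.  ]
16.7 [-0.11  0.26  0.  ]
16.4 [-0.14  0.31  0.  ]
16.1 [-0.17  0.36  0.  ]
0.064 [[136.80309891 254.98562579]]
0.058 [[148.2841334  255.05510787]]
0.052 [[159.83301996 255.11640958]]
0.046 [[171.44368667 255.16954372]]
```

```bash
python3 -c "
import cv2
g=cv2.imread('pics/w8.png',0);print(g[247:264:3,118:185:2])"
```

```text
[[118 121 149 149  45  29  31  30  30  28  30  29  28  29  28  30  28  29
   29  29  29  28  30  28  29  29  28  29  28  30  29  48 145 146]
 [118 117 149 152  89  29  28  29  29  30  28  29  29  30  30  29  29  30
   29  30  31  28  29 115 122 116 107  31  29  29  44 141 145 165]
 [118 118 171 151 122  29  30  28  29  29  30  30  29  31  29  29  30  26
   29  30  30  25 146 150 149 148 130  53  29  35 139 141 162 164]
 [119 117 122 150 140  29  29  29  31  30  28  29  28  30  30  28  30  30
   30  29  29  26 134 150 149 149 128  31  30 139 139 160 162 162]
 [119 119 119 148 150  78  72  70  68  65  63  60  57  55  53  49  47  44
   40  36  43  53  54  76 113  78  52  52 138 139 162 163 164 163]
 [119 119 121 152 158 149 149 149 150 150 150 149 150 150 150 150 151 151
  151 151 151 151 151 150 151 151 151 149 141 156 162 163 164 164]]
```

Call:
step_arm:
  series:
    - {"dx":-0.02,"dy":0.05,"dz":0,"rx":0,"ry":0,"rz":0,"claw":1}
    - {"dx":-0.04,"dy":0.11,"dz":0,"rx":0,"ry":0,"rz":0,"claw":1}
    - {"dx":-0.06,"dy":0.16,"dz":0,"rx":0,"ry":0,"rz":0,"claw":1}
    - {"dx":-0.08,"dy":0.21,"dz":0,"rx":0,"ry":0,"rz":0,"claw":1}

```text
time_s: 22.6
tcp_pos: [0.6714, -0.071, 0.0999]
eef_rot: [-3.141, -0.04, 0.0]
contact_force: [-3.2, 1.5, -7.8]
gripper_width: 0.153
```

```bash
python3 -c "
from circ import *
rd();rows(17,[16.8,16.6,16.4,16.2,16,15.8,15.6,15.4])"
```

```text
t 22.6 r 0.0295 reading 16.99 F [-3.2  1.5 -7.8] tangential(left+) -0.0 rad -3.6 w 0.153 rotdeg [-3.14108242e+00 -4.01010239e-02  1.78908579e-04]
16.8 [-0.02  0.03 -0.  ]
16.6 [-0.04  0.07 -0.  ]
16.4 [-0.06  0.1  -0.  ]
16.2 [-0.08  0.13 -0.  ]
16 [-0.1   0.16 -0.  ]
15.8 [-0.12  0.19 -0.  ]
15.6 [-0.14  0.22 -0.  ]
15.4 [-0.17  0.25 -0.  ]
```

```bash
cat >> circ.py <<'E'
def pin():
    i=arm.camera_info('wrist');im=arm.capture('wrist');g=cv2.cvtColor(im,cv2.COLOR_RGB2GRAY)
    B=R.from_euler('z',1.6,degrees=True)
    for nm,yy in(("prof",np.arange(.074,.034,-.001)),):
        P=np.array([B.apply([.0294,y,0])+[.6447,-.0583,.095] for y in yy]);q=proj(i,P)
        v=cv2.remap(g,q[None,:,0].astype(np.float32),q[None,:,1].astype(np.float32),1)[0]
        print(" ".join(f"{y*1000:.0f}:{a}" for y,a in zip(yy,v)))
E
python3 -c "
from circ import *
pin();rd()"
```

```text
74:122 73:122 72:138 71:155 70:130 69:32 68:31 67:31 66:31 65:31 64:31 63:31 62:30 61:31 60:31 59:30 58:32 57:31 56:31 55:31 54:32 53:30 52:92 51:152 50:154 49:153 48:153 47:122 46:37 45:34 44:127 43:143 42:161 41:166 40:166 39:167 38:167 37:166 36:119 35:31
t 22.65 r 0.0295 reading 16.94 F [-3.6  2.1 -7.4] tangential(left+) 0.3 rad -4.1 w 0.152 rotdeg [-3.14129331e+00 -3.97620463e-02  4.19877339e-04]
```

```bash
python3 -c "
from circ import *
i=arm.camera_info('wrist');np.save('w9.npy',i['T'])
cv2.imwrite('pics/w9.png',arm.capture('wrist')[:,:,::-1])
a=cv2.imread('pics/w9.png')[140:330,100:370];cv2.imwrite('pics/c9.png',cv2.resize(a,None,fx=2.96,fy=3,interpolation=2))"
```

```text
(no output)
```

View pics/c9.png

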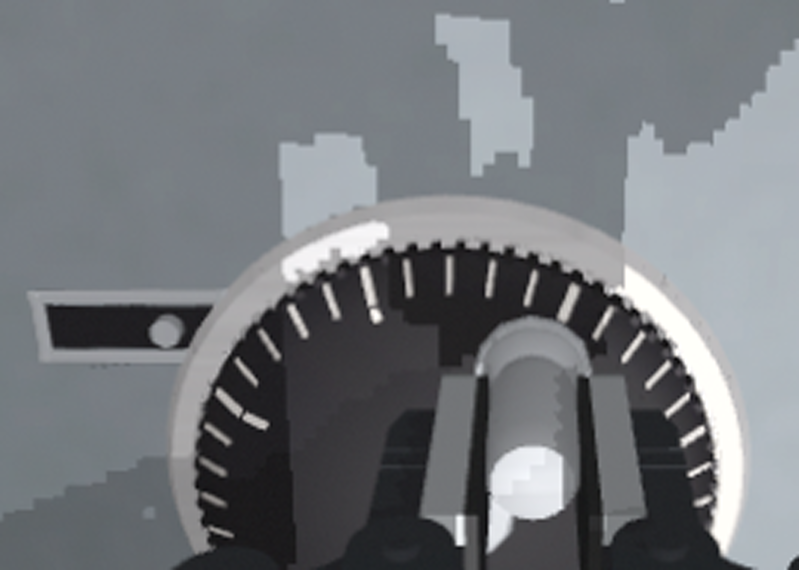

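The pin is visibly drawn, at crop (165,331), and the knob is still held. The "30", "35" and "0" lines are at about (215,390), (364,268) and (576,288).

```bash
python3 - <<'E'
from circ import *
i=arm.camera_info("wrist");i["T"]=np.load("w9.npy")
f=lambda p:onz(i,((p[0]+.5)/2.96+100-.5,(p[1]+.5)/3+140-.5),.102)[:2]
C=np.array([.6447,-.0583])
for n,p in((30,(215,390)),(35,(364,268)),(0,(576,288))):
    d=f(p)-C;print(n,np.hypot(*d),((np.degrees(np.arctan2(d[1],d[0]))-181.6)/9+n)%40)
E
```

```text
30 0.04558569588203356 16.642773622049276
35 0.046599017414602616 16.820157299247995
0 0.04612936933188186 17.0469121200994
```

Call:
step_arm:
  series:
    - {"dx":-0.01,"dy":0.02,"dz":0,"rx":0,"ry":0,"rz":0,"claw":1}
    - {"dx":-0.02,"dy":0.03,"dz":0,"rx":0,"ry":0,"rz":0,"claw":1}
    - {"dx":-0.03,"dy":0.05,"dz":0,"rx":0,"ry":0,"rz":0,"claw":1}
    - {"dx":-0.04,"dy":0.07,"dz":0,"rx":0,"ry":0,"rz":0,"claw":1}

```text
time_s: 23.2
tcp_pos: [0.6704, -0.0728, 0.0999]
eef_rot: [-3.141, -0.04, 0.0]
contact_force: [-3.2, 1.9, -7.1]
gripper_width: 0.151
```

```bash
python3 -c "
from circ import *
rd();pin();rd();rows(16.6,[16.4,16.2,16,15.8,15.6,15.4,15.2,15,14.8,14.6])"
```

```text
t 23.2 r 0.0295 reading 16.55 F [-3.2  1.9 -7.1] tangential(left+) 0.1 rad -3.7 w 0.151 rotdeg [-3.14119807e+00 -4.00179142e-02  2.29971446e-04]
74:124 73:123 72:140 71:157 70:135 69:43 68:31 67:31 66:31 65:32 64:32 63:32 62:31 61:32 60:31 59:30 58:32 57:30 56:32 55:30 54:32 53:30 52:93 51:154 50:157 49:154 48:154 47:124 46:39 45:31 44:122 43:145 42:159 41:169 40:168 39:169 38:169 37:167 36:86 35:28
t 23.25 r 0.0295 reading 16.54 F [-2.8  2.4 -7.6] tangential(left+) 0.7 rad -3.7 w 0.151 rotdeg [-3.14122423e+00 -3.99419733e-02  2.42259125e-04]
16.4 [-0.02  0.03 -0.  ]
16.2 [-0.04  0.06 -0.  ]
16 [-0.06  0.09 -0.  ]
15.8 [-0.08  0.12 -0.  ]
15.6 [-0.11  0.15 -0.  ]
15.4 [-0.13  0.18 -0.  ]
15.2 [-0.16  0.21 -0.  ]
15 [-0.18  0.24  0.  ]
14.8 [-0.21  0.26  0.  ]
14.6 [-0.24  0.29  0.  ]
```

```bash
python3 - <<'E'
from circ import *
i=arm.camera_info("wrist");B=R.from_euler('z',-1.6,degrees=True)
def bx(T,p,z=.095):
    i["T"]=T;return (B.apply(onz(i,p,z)-[.6447,-.0583,0])*1000).round(1)
print("w6 pin",bx(np.load("w6.npy"),(183/3+150,250/3+110)),"slot end",bx(np.load("w6.npy"),(136/3+150,250/3+110),.092))
print("w9 pin",bx(np.load("w9.npy"),(165/2.96+100,331/3+140)),"slot end",bx(np.load("w9.npy"),(47/2.96+100,331/3+140),.092))
for n in("w6","w9"):
  i["T"]=np.load(n+".npy");g=cv2.imread(f"pics/{n}.png",0)
  q=proj(i,[R.from_euler('z',1.6,degrees=True).apply([.0294,y,0])+[.6447,-.0583,.095] for y in np.arange(.074,.044,-.001)])
  print(cv2.remap(g,q[None,:,0].astype(np.float32),q[None,:,1].astype(np.float32),1)[0])
E
```

```text
w6 pin [30.  62.7 95. ] slot end [29.1 70.9 92. ]
w9 pin [30.1 49.1 95. ] slot end [28.5 71.5 92. ]
[152 166 187 171  52  43  44  43  56 181 185 186 186 175  69  44  44  44
  44  43  43  44  44  44  44  44  44  44  43  89]
[122 121 143 155 143  34  30  31  30  31  31  29  30  29  30  31  30  30
  31  30  30  28  88 152 154 152 152 118  37  31]
```

The bolt moved ahead of the dial to about 49 mm and now stays there. I'll keep turning right in small steps, checking force and pin each time.

Call:
step_arm:
  series:
    - {"dx":-0.01,"dy":0.015,"dz":0,"rx":0,"ry":0,"rz":0,"claw":1}
    - {"dx":-0.02,"dy":0.03,"dz":0,"rx":0,"ry":0,"rz":0,"claw":1}
    - {"dx":-0.03,"dy":0.045,"dz":0,"rx":0,"ry":0,"rz":0,"claw":1}
    - {"dx":-0.04,"dy":0.06,"dz":0,"rx":0,"ry":0,"rz":0,"claw":1}

```text
time_s: 23.75
tcp_pos: [0.6695, -0.0744, 0.0999]
eef_rot: [-3.141, -0.04, 0.0]
contact_force: [-2.8, 3.3, -8.2]
gripper_width: 0.151
```

```bash
python3 -c "
from circ import *
rd();pin();rd();rows(16.2,[16,15.8,15.6,15.4,15.2,15,14.8,14.6])"
```

```text
t 23.75 r 0.0295 reading 16.16 F [-2.8  3.3 -8.2] tangential(left+) 1.3 rad -4.1 w 0.151 rotdeg [-3.14124060e+00 -3.99130617e-02  8.44588135e-05]
74:123 73:122 72:138 71:156 70:138 69:46 68:31 67:31 66:32 65:30 64:32 63:32 62:32 61:31 60:32 59:31 58:31 57:31 56:31 55:31 54:31 53:31 52:91 51:153 50:155 49:154 48:154 47:122 46:42 45:34 44:115 43:145 42:161 41:168 40:168 39:168 38:169 37:163 36:89 35:36
t 23.8 r 0.0296 reading 16.15 F [-3.7  2.4 -8.1] tangential(left+) -0.1 rad -4.4 w 0.153 rotdeg [-3.14132751e+00 -3.98530097e-02  1.25401518e-04]
16 [-0.02  0.03  0.  ]
15.8 [-0.04  0.06  0.  ]
15.6 [-0.07  0.09  0.  ]
15.4 [-0.09  0.12  0.  ]
15.2 [-0.12  0.15  0.  ]
15 [-0.14  0.17  0.  ]
14.8 [-0.17  0.2   0.  ]
14.6 [-0.2   0.23  0.  ]
```

Call:
step_arm:
  series:
    - {"dx":-0.01,"dy":0.015,"dz":0,"rx":0,"ry":0,"rz":0,"claw":1}
    - {"dx":-0.02,"dy":0.03,"dz":0,"rx":0,"ry":0,"rz":0,"claw":1}
    - {"dx":-0.03,"dy":0.045,"dz":0,"rx":0,"ry":0,"rz":0,"claw":1}
    - {"dx":-0.04,"dy":0.06,"dz":0,"rx":0,"ry":0,"rz":0,"claw":1}

```text
time_s: 24.3
tcp_pos: [0.6687, -0.0756, 0.1]
eef_rot: [-3.141, -0.04, -0.0]
contact_force: [-2.0, 3.9, -9.0]
gripper_width: 0.152
```

```bash
python3 -c "
from circ import *
rd();pin();rd();rows(15.8,[15.6,15.4,15.2,15,14.8,14.6])"
```

```text
t 24.3 r 0.0296 reading 15.85 F [-2.   3.9 -9. ] tangential(left+) 2.0 rad -3.9 w 0.152 rotdeg [-3.14062918e+00 -4.01837093e-02 -4.14093813e-04]
74:123 73:123 72:136 71:157 70:143 69:36 68:32 67:32 66:31 65:31 64:32 63:31 62:32 61:31 60:32 59:32 58:32 57:32 56:31 55:32 54:32 53:30 52:71 51:154 50:156 49:154 48:154 47:132 46:37 45:32 44:115 43:145 42:159 41:168 40:168 39:169 38:169 37:164 36:113 35:32
t 24.35 r 0.0296 reading 15.84 F [-2.6  4.5 -9.5] tangential(left+) 2.2 rad -4.7 w 0.151 rotdeg [-3.14061307e+00 -4.01393705e-02 -3.27471864e-04]
15.6 [-0.02  0.03 -0.  ]
15.4 [-0.05  0.06 -0.  ]
15.2 [-0.07  0.09 -0.  ]
15 [-0.1   0.11 -0.  ]
14.8 [-0.13  0.14 -0.  ]
14.6 [-0.15  0.17 -0.  ]
```

Call:
step_arm:
  series:
    - {"dx":-0.01,"dy":0.015,"dz":0,"rx":0,"ry":0,"rz":0,"claw":1}
    - {"dx":-0.02,"dy":0.025,"dz":0,"rx":0,"ry":0,"rz":0,"claw":1}
    - {"dx":-0.03,"dy":0.04,"dz":0,"rx":0,"ry":0,"rz":0,"claw":1}

```text
time_s: 24.72
tcp_pos: [0.6684, -0.076, 0.1]
eef_rot: [-3.14, -0.041, -0.001]
contact_force: [-2.4, 5.6, -9.4]
gripper_width: 0.151
```

```bash
python3 -c "
from circ import *
rd();pin();rd()"
```

```text
t 24.725 r 0.0296 reading 15.73 F [-2.4  5.6 -9.4] tangential(left+) 3.0 rad -5.3 w 0.151 rotdeg [-3.13963113e+00 -4.07079498e-02 -1.46392143e-03]
74:124 73:124 72:139 71:157 70:142 69:33 68:31 67:31 66:31 65:31 64:32 63:31 62:33 61:32 60:33 59:32 58:32 57:32 56:31 55:32 54:33 53:33 52:71 51:153 50:156 49:155 48:155 47:136 46:46 45:32 44:117 43:146 42:161 41:168 40:169 39:169 38:169 37:165 36:105 35:30
t 24.775 r 0.0296 reading 15.73 F [-1.6  6.3 -9.5] tangential(left+) 4.1 rad -5.1 w 0.152 rotdeg [-3.13963478e+00 -4.07676809e-02 -1.48660978e-03]
```

The dial has hit the stop: commanded motion isn't followed, the force is rising and the pin stays still. I'll press a little more and hold.

Call:
step_arm:
  series:
    - {"dx":-0.015,"dy":0.02,"dz":0,"rx":0,"ry":0,"rz":0,"claw":1}
    - {"dx":-0.03,"dy":0.04,"dz":0,"rx":0,"ry":0,"rz":0,"claw":1}
    - {"dx":-0.03,"dy":0.04,"dz":0,"rx":0,"ry":0,"rz":0,"claw":1}

```text
time_s: 25.15
tcp_pos: [0.6681, -0.0764, 0.1]
eef_rot: [-3.138, -0.041, -0.003]
contact_force: [0.1, 7.5, -10.2]
gripper_width: 0.15
```

```bash
python3 -c "
from circ import *
rd();pin();rd()"
```

```text
t 25.15 r 0.0296 reading 15.64 F [  0.1   7.5 -10.2] tangential(left+) 6.0 rad -4.5 w 0.15 rotdeg [-3.13847285e+00 -4.13451982e-02 -2.65550477e-03]
74:130 73:130 72:144 71:164 70:151 69:52 68:34 67:33 66:36 65:34 64:33 63:33 62:35 61:34 60:34 59:33 58:35 57:34 56:34 55:34 54:33 53:34 52:40 51:158 50:164 49:163 48:162 47:150 46:65 45:37 44:119 43:153 42:168 41:177 40:177 39:177 38:176 37:169 36:94 35:52
t 25.2 r 0.0295 reading 15.64 F [-0.6  7.7 -9.6] tangential(left+) 5.8 rad -5.2 w 0.152 rotdeg [-3.13849053e+00 -4.13837711e-02 -2.55050797e-03]
```

Call:
step_arm:
  series:
    - {"dx":-0.012,"dy":0.016,"dz":0,"rx":0,"ry":0,"rz":0,"claw":1}
    - {"dx":-0.012,"dy":0.016,"dz":0,"rx":0,"ry":0,"rz":0,"claw":1}
    - {"dx":-0.012,"dy":0.016,"dz":0,"rx":0,"ry":0,"rz":0,"claw":1}
    - {"dx":-0.012,"dy":0.016,"dz":0,"rx":0,"ry":0,"rz":0,"claw":1}

```text
time_s: 25.7
tcp_pos: [0.668, -0.0765, 0.1]
eef_rot: [-3.138, -0.042, -0.003]
contact_force: [0.4, 8.7, -11.5]
gripper_width: 0.152
```

```bash
python3 -c "
from circ import *
rd()
print(R.from_rotvec(arm.get_state()['eef_rot']).as_matrix().round(4))"
```

```text
t 25.7 r 0.0296 reading 15.61 F [  0.4   8.7 -11.5] tangential(left+) 7.1 rad -5.0 w 0.152 rotdeg [-3.13803901 -0.04170277 -0.00326004]
[[ 0.9996  0.0266  0.002 ]
 [ 0.0266 -0.9996  0.0033]
 [ 0.0021 -0.0032 -1.    ]]
```

Call:
step_arm:
  series:
    - {"dx":0.02,"dy":-0.03,"dz":0,"rx":0,"ry":0,"rz":0,"claw":1}
    - {"dx":0.02,"dy":-0.03,"dz":0,"rx":0,"ry":0,"rz":0,"claw":0.6}
    - {"dx":0.02,"dy":-0.03,"dz":0,"rx":0,"ry":0,"rz":0,"claw":0.6}
    - {"dx":0.02,"dy":-0.03,"dz":0,"rx":0,"ry":0,"rz":0,"claw":0.6}
    - {"dx":0.02,"dy":-0.03,"dz":-1,"rx":0,"ry":0,"rz":0,"claw":0.6}
    - {"dx":0.02,"dy":-0.03,"dz":-2.4,"rx":0,"ry":0,"rz":0,"claw":0.5}
    - {"dx":0.02,"dy":-0.03,"dz":-3.6,"rx":0,"ry":0,"rz":0,"claw":0.35}
    - {"dx":-2,"dy":-0.3,"dz":-3.6,"rx":0,"ry":0,"rz":0,"claw":0.35}
    - {"dx":-4,"dy":-0.6,"dz":-3.6,"rx":0,"ry":0,"rz":0,"claw":0.35}
    - {"dx":-5.5,"dy":-0.75,"dz":-3.6,"rx":0,"ry":0,"rz":0,"claw":0.35}
    - {"dx":-5.5,"dy":-0.75,"dz":-3.6,"rx":0,"ry":0,"rz":0,"claw":0.35}

```text
time_s: 27.08
tcp_pos: [0.5269, -0.0633, 0.1909]
eef_rot: [3.141, 0.039, 0.001]
contact_force: [0.9, -0.2, 0.9]
gripper_width: 0.649
```

```bash
python3 -c "
from circ import *
s=arm.get_state();print(s['tcp_pos'],s['contact_force'],s['time_s']);pin()
print(rel([.528,-.0615,.12])[0],rel([.528,-.0615,.02])[0])
i=arm.camera_info('side');print(proj(i,[.5317,-.0615,.044]))
cv2.imwrite('pics/s10.png',arm.capture('side')[:,:,::-1])"
```

```text
[ 0.52689959 -0.06329566  0.19087195] [ 0.94986893 -0.23268591  0.90753032] 27.075
74:0 73:0 72:0 71:0 70:0 69:0 68:0 67:0 66:0 65:0 64:0 63:0 62:0 61:0 60:0 59:0 58:0 57:0 56:0 55:0 54:0 53:0 52:0 51:0 50:0 49:0 48:0 47:0 46:0 45:0 44:0 43:0 42:0 41:0 40:0 39:0 38:0 37:0 36:0 35:0
[-0.03689971 -0.08020747  2.84078634] [-0.04545501 -0.08282581  6.84077633]
[[265.53997157 263.11170307]]
```

Call:
step_arm:
  series:
    - {"dx":0,"dy":-0.07,"dz":1.8,"rx":0,"ry":0,"rz":0,"claw":0.35}
    - {"dx":0,"dy":-0.07,"dz":3.6,"rx":0,"ry":0,"rz":0,"claw":0.35}
    - {"dx":0,"dy":-0.07,"dz":5,"rx":0,"ry":0,"rz":0,"claw":0.35}
    - {"dx":0,"dy":-0.07,"dz":6,"rx":0,"ry":0,"rz":0,"claw":0.35}
    - {"dx":0,"dy":-0.07,"dz":6.6,"rx":0,"ry":0,"rz":0,"claw":0.35}
    - {"dx":0,"dy":-0.07,"dz":6.9,"rx":0,"ry":0,"rz":0,"claw":0.35}
    - {"dx":0,"dy":-0.07,"dz":6.9,"rx":0,"ry":0,"rz":0,"claw":0.35}

```text
time_s: 28.05
tcp_pos: [0.5294, -0.0614, 0.0175]
eef_rot: [3.141, 0.04, 0.0]
contact_force: [-0.3, -0.2, 0.7]
gripper_width: 0.649
```

Call:
step_arm:
  series:
    - {"dx":0,"dy":0,"dz":0,"rx":0,"ry":0,"rz":0,"claw":0.6}
    - {"dx":0,"dy":0,"dz":0,"rx":0,"ry":0,"rz":0,"claw":1}
    - {"dx":0,"dy":0,"dz":0,"rx":0,"ry":0,"rz":0,"claw":1}
    - {"dx":0,"dy":0,"dz":0,"rx":0,"ry":0,"rz":0,"claw":1}
    - {"dx":0,"dy":0,"dz":0,"rx":0,"ry":0,"rz":0,"claw":1}
  squeeze: 40

```text
time_s: 28.68
tcp_pos: [0.5298, -0.0619, 0.0186]
eef_rot: [3.14, 0.04, 0.003]
contact_force: [-1.5, -2.1, 6.2]
gripper_width: 0.273
```

Call:
step_arm:
  series:
    - {"dx":-0.1,"dy":0,"dz":0,"rx":0,"ry":0,"rz":0,"claw":1}
    - {"dx":-0.2,"dy":0,"dz":0,"rx":0,"ry":0,"rz":0,"claw":1}

```text
time_s: 28.92
tcp_pos: [0.5256, -0.062, 0.0186]
eef_rot: [3.14, 0.04, 0.005]
contact_force: [2.5, -2.4, 6.8]
gripper_width: 0.27
```

Call:
step_arm:
  series:
    - {"dx":-0.2,"dy":0,"dz":0,"rx":0,"ry":0,"rz":0,"claw":1}
    - {"dx":-0.5,"dy":0,"dz":0,"rx":0,"ry":0,"rz":0,"claw":1}
    - {"dx":-0.8,"dy":0,"dz":0,"rx":0,"ry":0,"rz":0,"claw":1}
    - {"dx":-1.1,"dy":0,"dz":0,"rx":0,"ry":0,"rz":0,"claw":1}
    - {"dx":-1.4,"dy":0,"dz":0,"rx":0,"ry":0,"rz":0,"claw":1}
    - {"dx":-1.7,"dy":0,"dz":0,"rx":0,"ry":0,"rz":0,"claw":1}
    - {"dx":-2,"dy":0,"dz":0,"rx":0,"ry":0,"rz":0,"claw":1}
    - {"dx":-2.3,"dy":0,"dz":0,"rx":0,"ry":0,"rz":0,"claw":1}
    - {"dx":-2.55,"dy":0,"dz":0,"rx":0,"ry":0,"rz":0,"claw":1}
    - {"dx":-2.75,"dy":0,"dz":0,"rx":0,"ry":0,"rz":0,"claw":1}
    - {"dx":-2.75,"dy":0,"dz":0,"rx":0,"ry":0,"rz":0,"claw":1}

```text
time_s: 30.3
tcp_pos: [0.4559, -0.0644, 0.0185]
eef_rot: [3.139, 0.039, 0.003]
contact_force: [0.5, -4.3, 10.4]
gripper_width: 0.274
```

Call:
step_arm:
  series:
    - {"dx":0,"dy":0,"dz":0,"rx":0,"ry":0,"rz":0,"claw":0.5}
    - {"dx":0,"dy":0,"dz":0,"rx":0,"ry":0,"rz":0,"claw":0.35}
    - {"dx":0,"dy":0,"dz":0,"rx":0,"ry":0,"rz":0,"claw":0.35}
    - {"dx":0,"dy":0,"dz":0,"rx":0,"ry":0,"rz":0,"claw":0.35}
    - {"dx":0,"dy":0,"dz":-1,"rx":0,"ry":0,"rz":0,"claw":0.35}
    - {"dx":0,"dy":0,"dz":-2.5,"rx":0,"ry":0,"rz":0,"claw":0.35}
    - {"dx":0,"dy":0,"dz":-4.5,"rx":0,"ry":0,"rz":0,"claw":0.35}
    - {"dx":0,"dy":0,"dz":-6.5,"rx":0,"ry":0,"rz":0,"claw":0.35}
    - {"dx":0,"dy":0,"dz":-8,"rx":0,"ry":0,"rz":0,"claw":0.35}
    - {"dx":0,"dy":0,"dz":-8,"rx":0,"ry":0,"rz":0,"claw":0.35}

```text
time_s: 31.55
tcp_pos: [0.4573, -0.0635, 0.2204]
eef_rot: [3.141, 0.04, 0.009]
contact_force: [-0.4, 0.2, -1.2]
gripper_width: 0.653
```

```bash
python3 -c "
from circ import *
s=arm.get_state();print(s['tcp_pos'],s['contact_force'],s['time_s'])
cv2.imwrite('pics/s11.png',arm.capture('side')[:,:,::-1])
w=arm.camera_info('wrist');print('pin px',proj(w,[.674,-.008,.095]))
cv2.imwrite('pics/w11.png',arm.capture('wrist')[:,:,::-1])
a=cv2.imread('pics/s11.png')[150:370,190:430];b=cv2.resize(cv2.imread('pics/w11.png'),(400,300))
o=np.zeros((600,800,3),np.uint8);o[:367,:400]=cv2.resize(a,(400,367));o[:300,400:]=b;cv2.imwrite('pics/c11.png',o)
i=arm.camera_info('side')
for d in(.06,.07,.075):print(d,proj(i,[.5317-d,-.0615-d*.028,.044]))"
```

```text
[ 0.45730123 -0.06346007  0.22042753] [-0.36567355  0.15941839 -1.19265454] 31.55
pin px [[ 205.50098277 -122.02695823]]
0.06 [[239.7411129  271.75226401]]
0.07 [[235.34082508 273.22228052]]
0.075 [[233.12993184 273.96046665]]
```

View pics/c11.png

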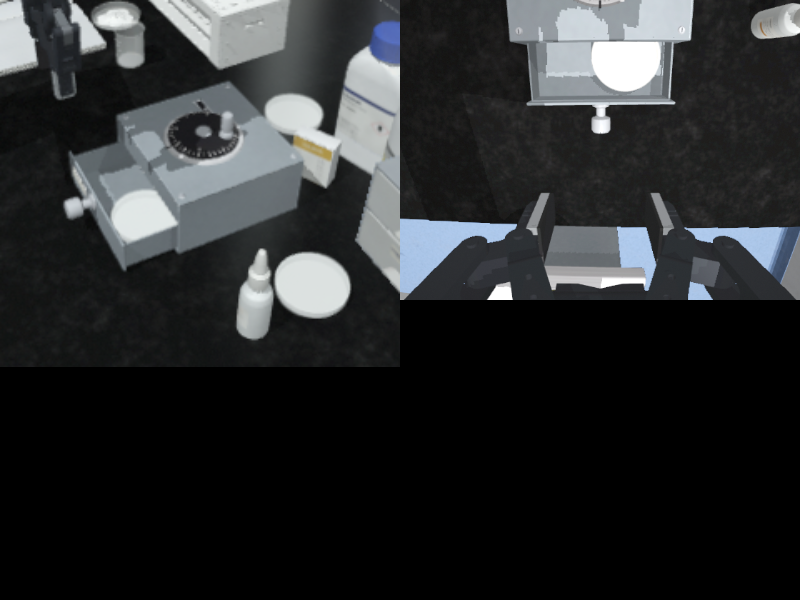

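The drawer is open. Its knob is at side-view pixel (234,275), which gives about 73 mm of travel. The dish is visible, the glassware is in place and the gripper is clear. I'm handing the job in.

```bash
python3 -c "
from workcell import arm
print(arm.finish_job())"
```

```text
the job is handed in; nothing more can be done
None
```

I dialled the combination, drew the bolt back onto its stop, and pulled the drawer open about 73 mm. The job was handed in at about 31.7 s of the 72 s allowed.

**Dialling:** The dial started at 34. I first turned it left to about 28.5, a move the task didn't ask for, so that the right-hand run was nearly three full turns. I then turned:
- right, stopping on 30 the third time: about 30.1 from the tool position; the dial lines had read 30.8 before a final small correction;
- left, stopping on 35 the second time: about 35.05;
- right, past 20, to the stop at about 15.6.

**Stop:** I pressed up to the stop to about 7 N along the circle, a little over the 5 N asked. Friction is included in that figure. The pin stood at about 49 mm in the box frame, against about 63–64 mm when locked.

**Drawer:** The first pull gave way at about 4 N. The last picture shows it open with the dish in view, the knob position gives 73 mm, and the gripper is open and clear. The beaker, dropper bottle and petri dish looked unmoved by eye; I did not measure them.

**Things that did not match or went unchecked:**
- The fingertips stood roughly 25 mm higher than the stated offset. The first pinch closed on nothing above the knob, and I corrected it by going lower.
- The bolt ran ahead of the dial after passing 20. The dial only caught up with it near 15.9.
- I could not measure the pin again after opening the drawer, because it was outside the wrist camera's view.

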